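Slide a power module home in its dock and lock it with a ball-lock pin

ROBOT

A 6-joint arm with a two-finger parallel gripper is mounted at the origin on the work surface. World frame = base frame: x ahead of the robot, y to its left, z up, the work surface at z = 0. Lengths are in m, angles in rad, forces in N, time in s.
With the tool pointing down it reaches from about 0.375 to 0.9 m from the base axis. Payload 3.1 kg.
Tool frame: the origin (TCP) lies midway between the tips of the shut fingers; the grasp point (between the pads) lies 19 mm behind it; x points along the fingers, z is the direction in which the jaws open and shut, and the axes are right-handed (so a half turn about x gives the same grasp; the last joint's range is limited). The gripper opens to 85 mm and grips with 20 to 120 N. Pads are 22 mm wide; open, the fingers measure 114 mm over their backs; the gripper's body (76 mm by 85 mm) begins 54 mm behind the grasp point. The pads swing forward as they close: fully open they stand 13 mm farther back than shut.
Start: joints at [-1.337, 0.527, 1.433, -0, 1.181, -0.178], TCP at [0.251, -0.572, 0.201] pointing down, gripper open.
Joint ranges: [-3.08, 3.08], [-0.75, 2.2], [0.22, 2.44], [-1.43, 4.57], [0, 2.65], [-2.85, 2.85]. Speed limits (rad/s): [2.79, 2.79, 3.14, 3.14, 3.14, 3.14].

INTERFACE

Orientations are given as a unit quaternion [x, y, z, w].
In Python, from station import telemetry, optics, manip gives the robot as it stands.
- The arm moves only by the tool step_arm, never from a script. Its argument "commands" is a list of rows, each a list of 4 numbers: the shift along the tool's x, y, z in m, then the turn about the tool's x in rad. A call has 1 to 8 rows; each row is the pose to reach, as a shift and turn from the pose measured when the call began, along the tool's axes at that moment; what a row does not reach only later rows make up. A row lasts 1/12 s, in which the tool goes at most 41.7 mm and 7.16 degrees, less where a joint would pass 70% of its speed; a pose out of reach is approached as far as the arm can. A call with a gripper value outside its range is refused whole. "jaw" is the finger opening in m, from 0 to 0.0854, set as the call begins (left out, the last holds). The fingers move at their own pace and stop on an object; "grip_force" is the grip in N (left out, the last holds). Time passes only in rows, so rows that repeat a pose let the fingers close. It gives the time, the measured TCP pose, the force and the opening at its end, in the units of the state.
- telemetry.sense(): the state, without advancing time (a new reading comes with each control period).
- optics.snapshot(name): name is "scene" or "top"; returns the picture (400x640x3 uint8, red, green, blue); there is no depth.
- optics.camera_params(name): a dict with "mtx" (3x3 intrinsics, pixels), "k1" (the pictures are not rectified: a ray, as slopes to the right and down, at radius r is drawn at 1 + k1 r^2 times it, then the intrinsics apply), "origin" and "attitude" of the camera in the world. Camera axes: x right, y down, z forward; pixel columns grow to the right and rows downward; lengths in m; the calibration is good to about 2 mm. A picture is of the moment at which its call begins. camera_params takes no time and is no camera call.
- manip.sign_off(): hands the job in, once; it reports no verdict.
The state is a dict: "t": time; "q": joint angles; "qd": joint speeds; "tau": joint torques, N m; "tcp_pos": TCP position; "tool_rot": TCP orientation; "force": force on the tool from outside, world axes, zero at the start; "ft_torque": the same for the moment, N m; "finger_gap": opening from 0.0 (shut) to 1.0 (fully open).
Only numpy, scipy, OpenCV 4.12 (cv2) and the standard library are available. Lean on these libraries where they do the work, as an engineer would, in place of code of your own. Each camera call takes 0.05 s, during which the arm holds its last target.

TASK

Push the power module fully home in its dock. Then pick up the ball-lock pin with its thumb button squeezed in and, from the right-hand side, push it through the two lock plates and the module's tongue until its shoulder bears firmly on the near plate; let go there, so that the button springs out and the balls lock behind the far plate. The plates' height is adjustable, so feel for the hole gently: force neither the pin nor the module, and leave the plain spare pin in the rack.

Things in the scene. Friction and masses are not known exactly. Their poses are not given: they have to be found in the camera images.
- dock: Fixed aluminium tray on levelling feet that carries the module. Origin on the underside of its 10 mm base plate, under the lock at its front; x points into the dock (module pushed home), y left seen from the robot, z up. The lock: two upright steel plates 36 mm wide, 8 mm thick, 12 mm apart (near plate y -14 to -6 mm, far plate y 6 to 14 mm), each with a 13 mm round hole, both on one line along y.
- lock_mid (a point): Fixed point on the near lock plate's outer (right, -y) face, at the holes' place in x and the middle of their height setting, at (0, -14, 50) mm in the dock's frame; axes as the dock's. The plates are clamped tight through slots: the holes' real axis lies straight above or below this point, up to 8 mm off, 14 mm below the plates' top edge. The pin enters there along the dock's +y.
- module (a joint): How far the module (silver case, 214 mm wide, top 88 mm above the dock's origin) is drawn out along the dock's -x, m; 0 = fully home on its rigid stop. Slides with about 4 N of friction and stays where it is left.
- module_handle (a point): Middle of the module's front handle, moving with it: a straight bar 11 mm thick, 90 mm long along the dock's y, 35 mm in front of the front panel. With the module home this point is at (7, 92, 64) mm in the dock's frame; free space below it down to the base plate.
- tongue_slot (a point): Centre of the slot in the module's steel tongue, which moves with the module: 8 mm thick (y -4 to 4 mm), it passes between the lock plates. The slot is upright, 15.5 mm wide in x, 30 mm tall; with the module home it is in line with the plates' holes, this point at (0, 0, 50) mm in the dock's frame.
- pin_rack: Fixed aluminium rack on feet: two notched uprights (y -26 to -18 and 6 to 14 mm, 48 mm tall) hold two pins lying along the rack's y, noses to +y, axes 45 mm above its origin (under its centre), at x = -37 and +37 mm; which pin lies where varies. Pins lift straight up out of the notches (14 mm wide).
- pin: Ball-lock pin, 0.15 kg. Origin on its axis at the shoulder's face, y towards the nose; it may be rolled about y. Shank 12 mm thick, y 0 to 46; shoulder collar 22 mm in diameter, y -4 to 0; stem 12 mm thick, y -38 to -4; black hand flange 48 mm in diameter, y -44 to -38; behind it the thumb button. Balls at y 33 stick out 2 to 3 mm and stop it at a hole until the button is fully in.
- pin_nose (a point): End of the pin's nose, 46 mm ahead of the shoulder; the last 2 mm are chamfered to 10.6 mm in diameter. Axes as the pin's.
- pin_flange (a point): On the pin's axis, at the flange's nose-side face (38 mm behind the shoulder). Squeeze the pin from above between this face and the button's face, fingertips just over the stem: the grip then holds the button in. Seated, 34 mm of stem stay free between flange and collar: open the fingers only partly there.
- pin_button (a joint): Travel of the thumb button, m: a disc 38 mm in diameter, its face 20 mm behind pin_flange when out (0: balls out, locked), 15 mm when fully in (0.005: balls sunk). Spring: 5 N to start, 9 N to hold in.
- spare_pin: Plain spare pin: same shank and collar, but a small round black knob (30 mm) for a head; no flange, button or balls. Origin on its axis at the shoulder's face, y towards the nose. Not needed; stays in the rack.

How it is judged:
By the outcome, as a careful person would: the job done as asked, in the order asked, and still so for the second after the job is handed in, with the robot touching nothing.
It also fails if it takes over 72 s, if anything falls off the work surface, if the arm or the gripper's body presses on something with over 40 N, if the wrist force passes 120 N, or if a joint passes its speed limit or range.

## Working session

There is one attempt and no reset: what is moved stays moved. The work goes in short steps, Python scripts to look and compute and a tool call to move; the robot and the scene stay as the last step left them, time stands still between calls to the robot, and variables do not carry over. Pictures are saved under pics/ and viewed, and the job is handed in when it is done.

Besides the shell and the picture viewer there is one more tool, called as name(argument=value, ...) on one line, values as JSON. step_arm: Moves the arm, as the interface text tells. Its arguments: {"type":"object","properties":{"commands":{"type":"array","items":{"type":"array","items":{"type":"number"}}},"jaw":{"type":"number"},"grip_force":{"type":"number"}},"required":["commands"]}

```bash
mkdir -p pics; ls; python3 - <<'E'
from station import telemetry, optics, manip
import cv2
s=telemetry.sense(); print(s)
for n in ("scene","top"):
    im=optics.snapshot(n); cv2.imwrite(f"pics/{n}0.png",im[:,:,::-1]); p=optics.camera_params(n); print(n,p)
E
```

```text
pics
{'t': 0.0, 'q': array([-1.33649218e+00,  5.28467017e-01,  1.43390184e+00, -2.03473127e-05,
        1.18141598e+00, -1.78455670e-01]), 'qd': array([ 1.17055168e-03,  2.43537185e-04, -1.51645487e-03, -7.03546383e-05,
        2.33371225e-03, -9.83550816e-04]), 'tau': array([-1.55238959e-03, -4.42355597e+01, -1.78021109e+01, -3.02099070e-04,
        8.68811767e-03, -3.37561424e-06]), 'tcp_pos': array([ 0.25057281, -0.57171262,  0.20013333]), 'tool_rot': array([ 0.38745576,  0.59241741, -0.38640036,  0.591282  ]), 'force': array([ 0.71009532,  0.61775486, -0.43537889]), 'ft_torque': array([-0.02300873, -0.01381857,  0.00920075]), 'finger_gap': 1.000085066767286}
scene {'mtx': array([[432.76173156,   0.        , 323.71289873],
       [  0.        , 432.76173156, 197.29029588],
       [  0.        ,   0.        ,   1.        ]]), 'k1': -0.07020485972754704, 'origin': array([0.99935832, 0.31997796, 0.83282077]), 'attitude': array([ 0.40053072,  0.85849634, -0.28915222, -0.13765965])}
top {'mtx': array([[464.26135951,   0.        , 314.5434655 ],
       [  0.        , 464.26135951, 200.60261357],
       [  0.        ,   0.        ,   1.        ]]), 'k1': 0.019160247777671998, 'origin': array([ 0.46940359, -0.0739708 ,  1.07269347]), 'attitude': array([-0.69812008,  0.71448629, -0.02100392,  0.04118895])}
```

View pics/scene0.png

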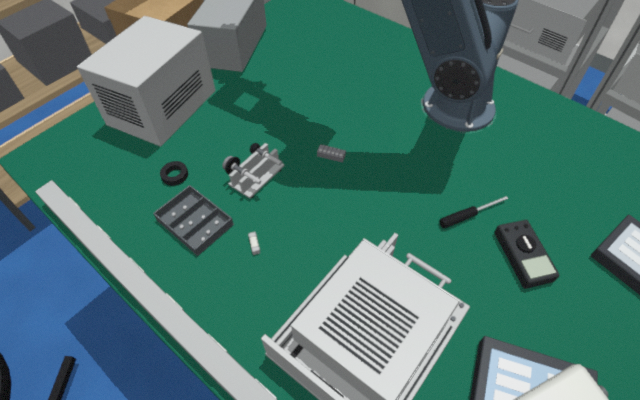

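View pics/top0.png

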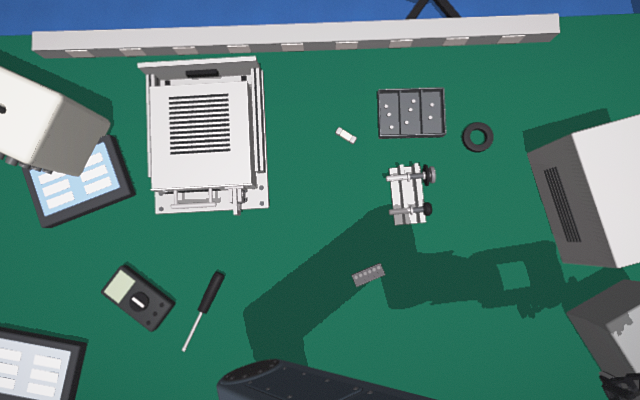

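The top view shows the dock at about (205,140), with its lock and tongue near (238,200). The rack is around (408,195), with two pins whose heads point right (-y). I'll enlarge both.

```bash
cat > h.py <<'E'
import numpy as np, cv2
from scipy.spatial.transform import Rotation as R
from station import telemetry, optics, manip
def cam(n):
    p=optics.camera_params(n); return p['mtx'],p['k1'],np.array(p['origin']),R.from_quat(p['attitude']).as_matrix()
def ray(n,u,v):
    K,k,o,A=cam(n); xd=np.array([(u-K[0,2])/K[0,0],(v-K[1,2])/K[1,1]])
    x=xd.copy()
    for _ in range(30): x=xd/(1+k*(x@x))
    d=A@np.array([x[0],x[1],1]); return o,d/np.linalg.norm(d)
def atz(n,u,v,z):
    o,d=ray(n,u,v); return o+d*(z-o[2])/d[2]
def proj(n,P):
    K,k,o,A=cam(n); c=(np.atleast_2d(P)-o)@A; x=c[:,:2]/c[:,2:]; x=x*(1+k*(x**2).sum(1,keepdims=True))
    return x*[K[0,0],K[1,1]]+K[:2,2]
def tri(obs):
    M=np.zeros((3,3));b=np.zeros(3)
    for n,u,v in obs:
        o,d=ray(n,u,v);Q=np.eye(3)-np.outer(d,d);M+=Q;b+=Q@o
    return np.linalg.solve(M,b)
def crop(n,fn,x0,y0,x1,y1,s,im=None):
    if im is None: im=optics.snapshot(n)[:,:,::-1]
    c=cv2.resize(np.ascontiguousarray(im[y0:y1,x0:x1]),None,fx=s,fy=s,interpolation=cv2.INTER_CUBIC)
    for x in range(-(-x0//10)*10,x1,10):
        cv2.line(c,((x-x0)*s,0),((x-x0)*s,6 if x%50 else 14),(0,0,255),1); 
        if x%20==0: cv2.putText(c,str(x),((x-x0)*s,24),0,.4,(0,0,255),1)
    for y in range(-(-y0//10)*10,y1,10):
        cv2.line(c,(0,(y-y0)*s),(6,(y-y0)*s),(0,0,255),1)
        if y%20==0: cv2.putText(c,str(y),(8,(y-y0)*s+4),0,.4,(0,0,255),1)
    cv2.imwrite('pics/'+fn,c)
E
python3 - <<'E'
from h import *
t=cv2.imread('pics/top0.png'); s=cv2.imread('pics/scene0.png')
crop('top','t_dock.png',135,50,285,220,3,t)
crop('top','t_lock.png',140,170,280,220,5,t)
crop('top','t_rack.png',375,150,450,235,7,t)
crop('scene','s_rack.png',215,135,300,205,8,s)
crop('scene','s_dock.png',255,220,475,400,3,s)
crop('scene','s_lock.png',360,225,475,320,6,s)
E
```

```text
(no output)
```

View pics/t_dock.png

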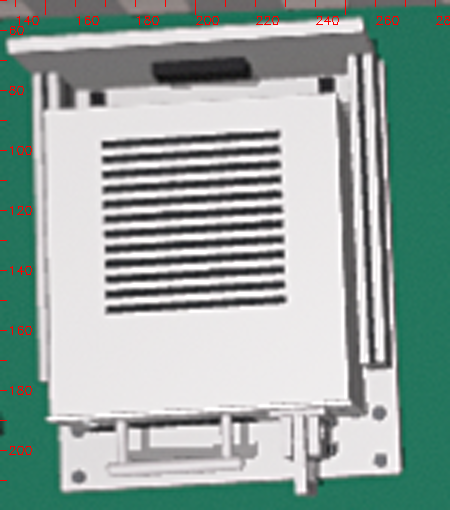

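View pics/t_lock.png

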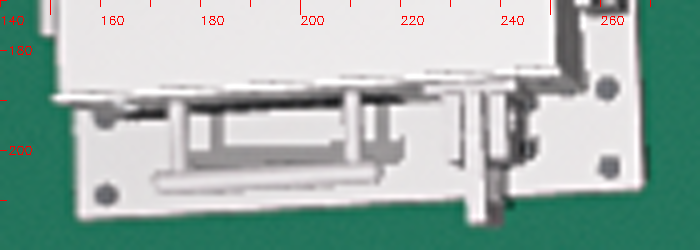

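View pics/t_rack.png

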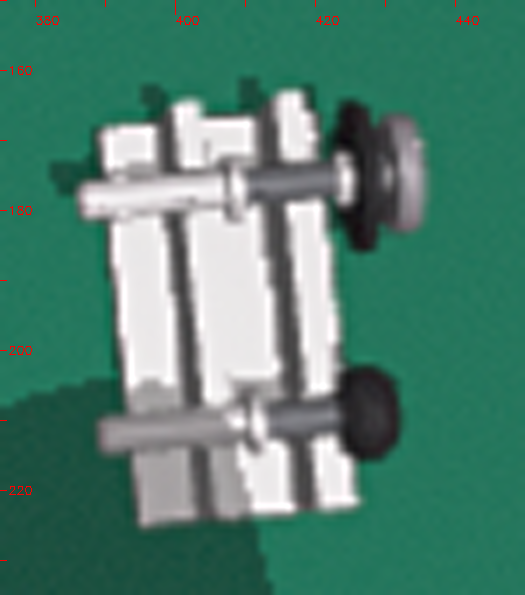

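View pics/s_rack.png

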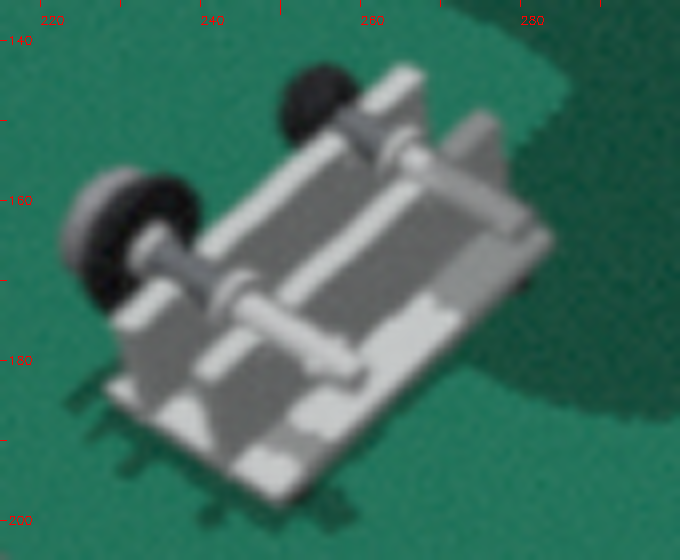

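View pics/s_dock.png

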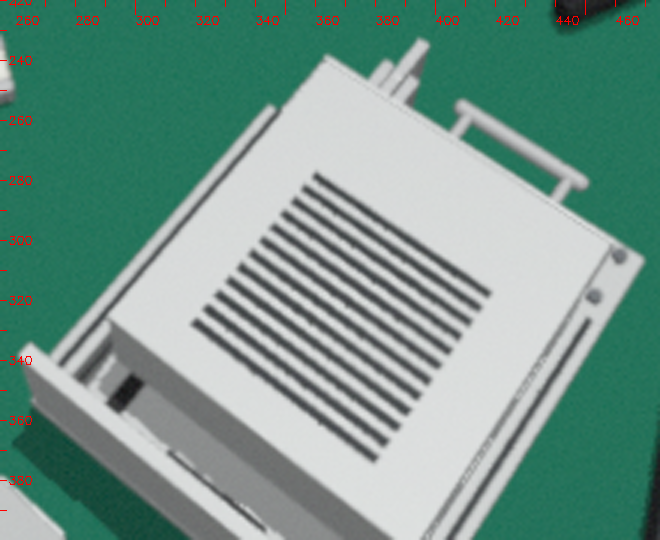

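View pics/s_lock.png

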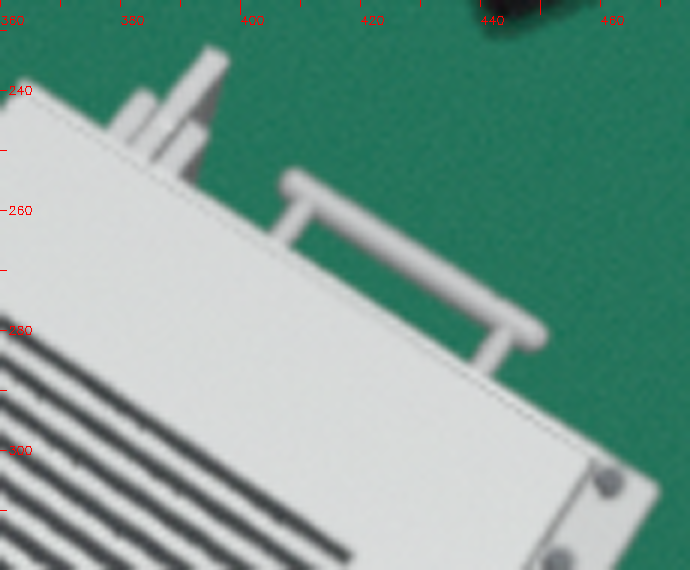

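```bash

python3 - <<'E'
from h import *
t=cv2.imread('pics/top0.png'); s=cv2.imread('pics/scene0.png')
crop('top','t_lock2.png',222,180,256,218,15,t)
crop('scene','s_lock2.png',370,228,415,265,15,s)
a={}
a['hR']=tri([('top',216,204.4),('scene',408.7,255.3)])
a['hL']=tri([('top',171,206.4),('scene',449.7,280.5)])
a['mL']=tri([('top',151,189.3),('scene',459,301.7)])
a['mR']=tri([('top',251.7,184),('scene',364,238.3)])
a['bL']=tri([('top',155.6,213.6),('scene',470,306.7)])
a['plN']=tri([('top',239.4,202),('scene',384.7,240.3)])
a['plF']=tri([('top',231.6,203),('scene',393.8,246.2)])
for k,v in a.items(): print(k,v.round(4),proj('top',v).round(1),proj('scene',v).round(1))
d=a['hL']-a['hR'];print(np.degrees(np.arctan2(-d[0],d[1])),np.linalg.norm(d))
d=a['mL']-a['mR'];print(np.degrees(np.arctan2(-d[0],d[1])),np.linalg.norm(d))
E
```

```text
hR [0.5536 0.1722 0.0677] [[214.7 205.2]] [[407.  255.3]]
hL [0.5521 0.2674 0.074 ] [[170.3 206.8]] [[448.9 280.5]]
mL [0.5887 0.3044 0.0915] [[150.5 189.5]] [[458.4 301.7]]
mR [0.5936 0.0878 0.095 ] [[250.9 184.6]] [[362.9 238.3]]
bL [0.5411 0.3246 0.0127] [[154.7 214.1]] [[468.8 306.7]]
plN [0.5581 0.1177 0.0743] [[238.9 202.3]] [[384.1 240.3]]
plF [0.5558 0.1373 0.069 ] [[230.4 203.8]] [[392.3 246.2]]
0.9091933880709102 0.09544914576705717
1.2820571723224288 0.21660345826365052
```

View pics/t_lock2.png

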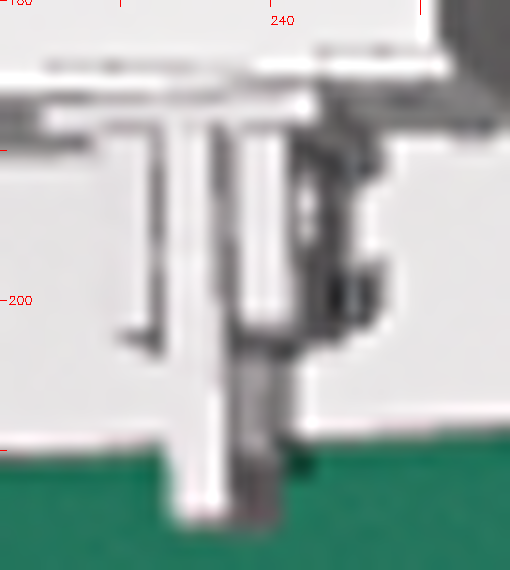

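View pics/s_lock2.png

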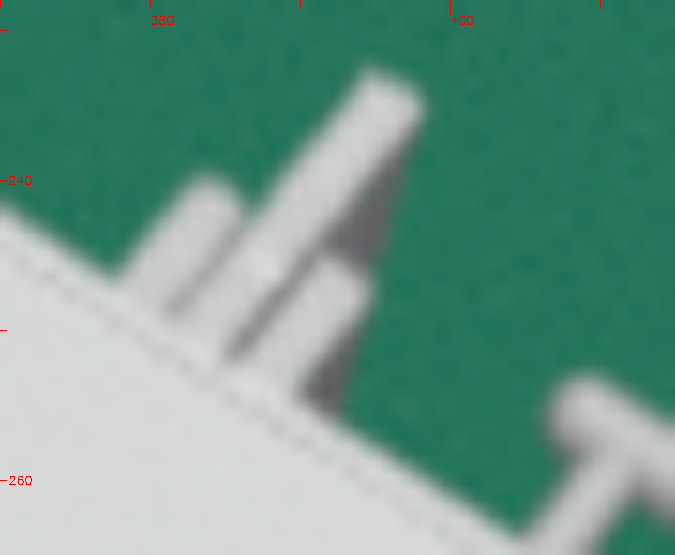

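```bash
cat > fit.py <<'E'
from h import *
from scipy.optimize import least_squares
# dock-frame points builder: params x0,y0,z0,yaw,s,h, modYR, tongueX, tongueZ
def pts(p):
    x0,y0,z0,yaw,s,h,yr,tx,tz=p
    zt=50+h+14
    return {'hR':(7-s,47,64+4),'hL':(7-s,137,64+4),'mR':(42-s,yr,88),'mL':(42-s,yr+214,88),
     'nI':(-18,-6,zt),'nO':(-18,-14,zt),'fI':(-18,6,zt),'fO':(-18,14,zt),
     'tR':(tx-s,-4,tz),'tL':(tx-s,4,tz)}
obs=[('hR','top',216,204.4),('hR','scene',408.7,255.3),('hL','top',171,206.4),('hL','scene',449.7,280.5),
('mL','top',151,189.3),('mR','top',251.7,184),('mR','scene',364,238.3),('mL','scene',459,301.7),
('nI','top',238.2,201.7),('nO','top',241.3,201.7),('nO','scene',383,239.7),('nI','scene',386.3,242),
('fI','top',232.1,203),('fI','scene',391.9,244.7),('fO','scene',395,247.3),
('tL','top',233.3,214.6),('tR','top',237.1,214.6),('tR','scene',394.3,232.7),('tL','scene',398.1,235)]
def tw(p,q):
    c,s=np.cos(p[3]),np.sin(p[3]); q=np.array(q)/1000
    return np.array([p[0]/1e3+c*q[0]-s*q[1],p[1]/1e3+s*q[0]+c*q[1],p[2]/1e3+q[2]])
def res(P):
    p=P[:9]; b={'top':P[9:12],'scene':P[12:15]}; d=pts(p); r=[]
    for k,n,u,v in obs:
        e=proj(n,tw(p,d[k])-b[n]/1e3)[0]-[u,v]; r+=list(e/0.5)
    return np.array(r+list(P[9:15]/1.5))
if __name__=='__main__':
    P0=np.r_[573,127,4,0.02,40,0,-30,-10,70,np.zeros(6)]
    f=least_squares(res,P0,x_scale='jac')
    J=np.linalg.inv(f.jac.T@f.jac)
    for n,a,e in zip('x0 y0 z0 yaw s h yr tx tz bt bt bt bs bs bs'.split(),f.x,np.sqrt(np.diag(J))): print(n,a.round(3),e.round(3))
    print((f.fun[:-6].reshape(-1,2)*.5).round(2).tolist())
    st=telemetry.sense(); M=R.from_quat(st['tool_rot']).as_matrix(); print(M.round(4))
    # rack pins: proj at heights
    for nm,z in (('axis',.05),):
        print(1)
E
python3 fit.py
python3 - <<'E'
from h import *
# top crop rack (7x, off 375,150); scene crop (8x, off 215,135)
T=lambda x,y:('top',375+x/7,150+y/7); S=lambda x,y:('scene',215+x/8,135+y/8)
for n,a,b in (('nose',T(85,200),S(355,365)),('collar',T(233,190),S(235,290)),('flange',T(362,175),S(150,243)),('button',T(405,173),S(110,225)),('sp nose',T(103,436),S(525,225)),('sp collar',T(255,420),S(405,150))):
    v=tri([a,b]); print(n,v.round(4),(proj('top',v)-a[1:]).round(1),(proj('scene',v)-b[1:]).round(1))
E
```

```text
x0 576.994 1.285
y0 128.245 1.123
z0 10.137 2.349
yaw 0.024 0.005
s 26.246 0.77
h 3.793 1.446
yr -40.065 0.602
tx -18.578 0.879
tz 70.801 1.718
bt 0.851 1.262
bt 2.671 1.167
bt -0.09 1.458
bs -0.851 1.262
bs -2.671 1.167
bs 0.09 1.458
[[-2.49, -0.55], [0.24, 0.15], [1.14, -0.54], [-1.2, 0.22], [0.43, 0.31], [-0.15, 0.7], [0.13, 0.4], [0.51, -0.96], [-0.28, 0.4], [0.3, 0.23], [0.25, 0.01], [0.21, -0.21], [0.29, -0.63], [-0.47, 0.24], [-0.26, -0.24], [0.1, 0.03], [0.01, -0.15], [0.38, 0.14], [-0.15, -0.11]]
[[-5.000e-04  9.160e-01  4.012e-01]
 [ 1.900e-03  4.012e-01 -9.160e-01]
 [-1.000e+00  3.000e-04 -2.000e-03]]
1
nose [ 0.6026 -0.2047  0.0568] [[-0.7  0.7]] [[-0.9 -0.1]]
collar [ 0.605  -0.2514  0.0573] [[-0.5  0.4]] [[-0.6 -0.1]]
flange [ 0.6075 -0.2906  0.0527] [[-1.4  1.3]] [[-1.7 -0.2]]
button [ 0.6088 -0.3053  0.0511] [[-0.9  0.9]] [[-1.1 -0.2]]
sp nose [ 0.5284 -0.2079  0.052 ] [[-0.9  0.8]] [[-1.1 -0.1]]
sp collar [ 0.532  -0.2546  0.056 ] [[-0.9  0.8]] [[-1.1 -0.1]]
```

```bash
cat >> h.py <<'E'
def to(x,y,z,yawz=None,n=1):
    s=telemetry.sense(); M=R.from_quat(s['tool_rot']).as_matrix(); d=M.T@(np.array([x,y,z])-s['tcp_pos'])
    cur=np.degrees(np.arctan2(M[1,2],M[0,2]))
    turn=0 if yawz is None else -np.radians((yawz-cur+180)%360-180)
    print('shift',d.round(4),'turn',round(turn,4),'cur yaw',cur.round(2),'tcp',s['tcp_pos'].round(4),'F',s['force'].round(2),'t',round(s['t'],2),'gap',round(s['finger_gap']*85.4,2))
E
python3 -c "
from h import *
to(0.495,0.22,0.20,-88.6)"
```

```text
shift [ 0.0016  0.5415 -0.6272] turn 0.3884 cur yaw -66.34 tcp [ 0.2506 -0.5718  0.2002] F [-0.99  0.07 -0.37] t 0.1 gap 85.17
```

step_arm(commands=[[0,0.026,-0.03,0.05],[0,0.052,-0.06,0.1],[0,0.078,-0.09,0.15],[0,0.104,-0.12,0.2],[0,0.13,-0.15,0.25],[0,0.156,-0.18,0.3],[0,0.182,-0.21,0.35],[0,0.208,-0.24,0.388]], jaw=0)

```text
t: 0.77
tcp_pos: [0.3448, -0.2664, 0.2006]
tool_rot: [0.495, 0.506, -0.494, 0.505]
force: [0.8, 0.4, -0.2]
finger_gap: -0.0
```

```bash
python3 -c "
from h import *
to(0.495,0.22,0.20,-88.6)"
```

```text
shift [ 0.0017  0.1608 -0.4831] turn -0.0027 cur yaw -88.75 tcp [ 0.3448 -0.2664  0.2006] F [ 0.79  0.42 -0.16] t 0.77 gap -0.02
```

step_arm(commands=[[0,0.012,-0.036,0],[0,0.024,-0.072,0],[0,0.036,-0.108,0],[0,0.048,-0.144,0],[0,0.061,-0.18,0],[0,0.075,-0.22,0],[0,0.088,-0.26,0],[0,0.1,-0.3,0]])

```text
t: 1.43
tcp_pos: [0.4381, 0.0365, 0.2012]
tool_rot: [0.495, 0.506, -0.494, 0.505]
force: [0.3, 0.2, 0.1]
finger_gap: 0.001
```

step_arm(commands=[[0,0.012,-0.036,0],[0.02,0.024,-0.072,0],[0.05,0.036,-0.108,0],[0.08,0.045,-0.144,0],[0.11,0.055,-0.17,0],[0.135,0.06,-0.18,0],[0.135,0.06,-0.18,0]])

```text
t: 2.02
tcp_pos: [0.4907, 0.2203, 0.0589]
tool_rot: [0.491, 0.51, -0.497, 0.503]
force: [-1.1, -1.2, -1.0]
finger_gap: -0.003
```

```bash
python3 -c "
from h import *
to(0.535,0.22,0.062,-88.6)
t=optics.snapshot('top')[:,:,::-1];s=optics.snapshot('scene')[:,:,::-1]
cv2.imwrite('pics/t1.png',t);cv2.imwrite('pics/s1.png',s)
crop('top','t1c.png',140,170,280,260,5,t)
crop('scene','s1c.png',340,200,480,310,5,s)"
```

```text
shift [-0.0037  0.0442  0.0014] turn 0.0006 cur yaw -88.57 tcp [0.4907 0.2203 0.0589] F [-1.09 -1.19 -0.96] t 2.02 gap -0.29
```

View pics/t1c.png

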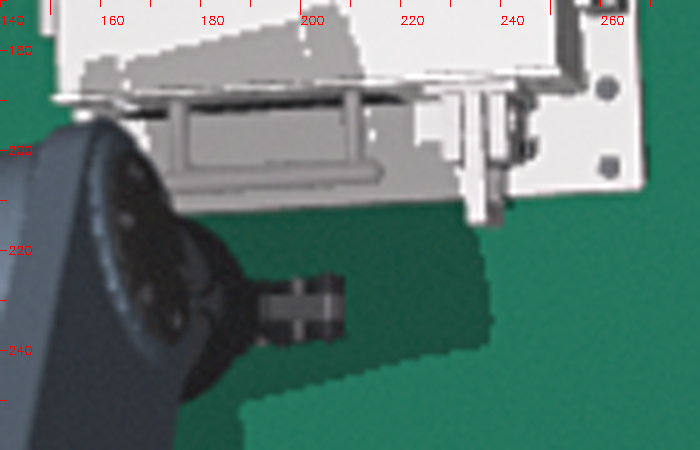

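View pics/s1c.png

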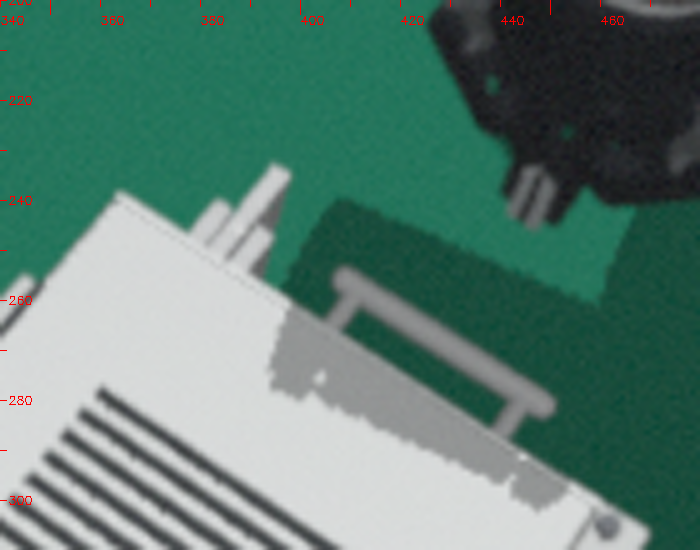

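```bash
python3 -c "
from h import *
c=telemetry.sense()['tcp_pos']
for d in ([0,0,0],[0.011,0,0],[-.011,0,0],[0,.0,.02]):
  print(d,proj('scene',c+d).round(1),proj('top',c+d).round(1))
import cv2
s=cv2.imread('pics/s1.png');crop('scene','s1d.png',425,220,475,260,14,s)
t=cv2.imread('pics/t1.png');crop('top','t1d.png',185,215,225,245,14,t)"
```

```text
[0, 0, 0] [[441.7 248.6]] [[194.1 233.9]]
[0.011, 0, 0] [[438.9 252.1]] [[194.1 228.8]]
[-0.011, 0, 0] [[444.4 245. ]] [[194.1 238.9]]
[0, 0.0, 0.02] [[443.9 243.5]] [[191.4 233.7]]
```

View pics/s1d.png

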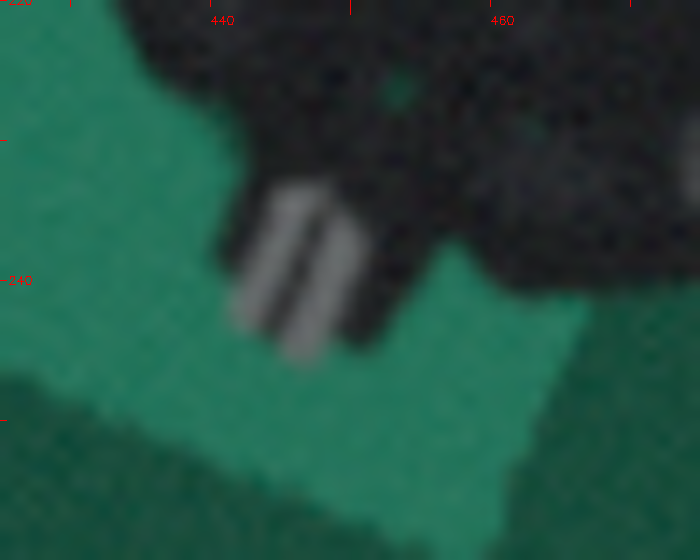

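View pics/t1d.png

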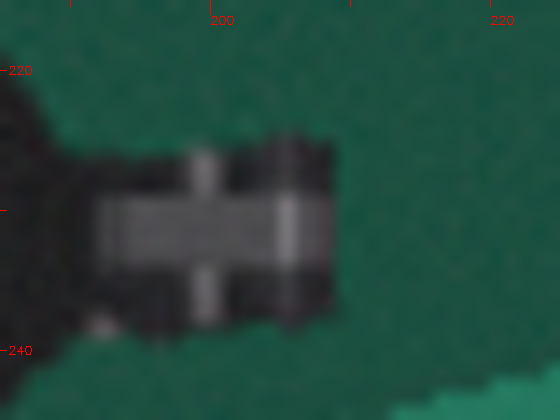

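step_arm(commands=[[0,0.02,0,0],[0,0.03,0,0],[0,0.034,0,0],[0,0.038,0,0],[0,0.042,0,0],[0,0.046,0,0],[0,0.048,0,0],[0,0.05,0,0]])

```text
t: 2.78
tcp_pos: [0.5423, 0.2193, 0.0644]
tool_rot: [0.493, 0.508, -0.495, 0.504]
force: [-0.3, 0.5, 0.0]
finger_gap: 0.001
```

step_arm(commands=[[0.003,0.003,0,0],[0.003,0.006,0,0],[0.003,0.009,0,0],[0.003,0.012,0,0]])

```text
t: 3.12
tcp_pos: [0.5544, 0.2196, 0.0611]
tool_rot: [0.493, 0.508, -0.495, 0.504]
force: [-0.2, -0.0, -0.6]
finger_gap: -0.002
```

```bash
python3 -c "
from h import *
to(0.57,0.22,0.062,-88.6)
t=optics.snapshot('top')[:,:,::-1];s=optics.snapshot('scene')[:,:,::-1]
crop('top','t2c.png',140,170,260,260,5,t)
crop('scene','s2c.png',360,200,480,310,5,s)"
```

```text
shift [-0.001   0.0156 -0.    ] turn -0.001 cur yaw -88.66 tcp [0.5544 0.2196 0.0611] F [-0.25 -0.05 -0.63] t 3.12 gap -0.14
```

View pics/t2c.png

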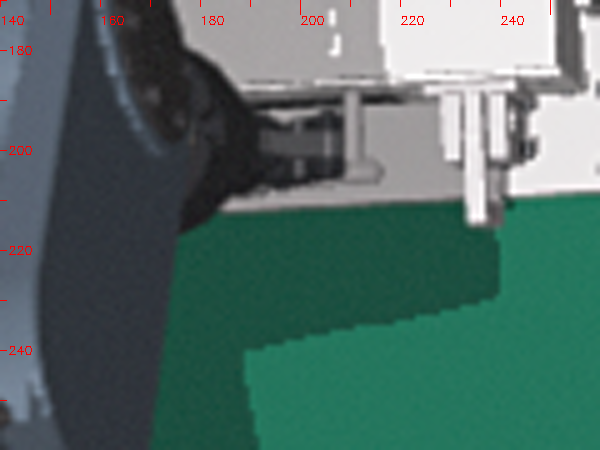

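View pics/s2c.png

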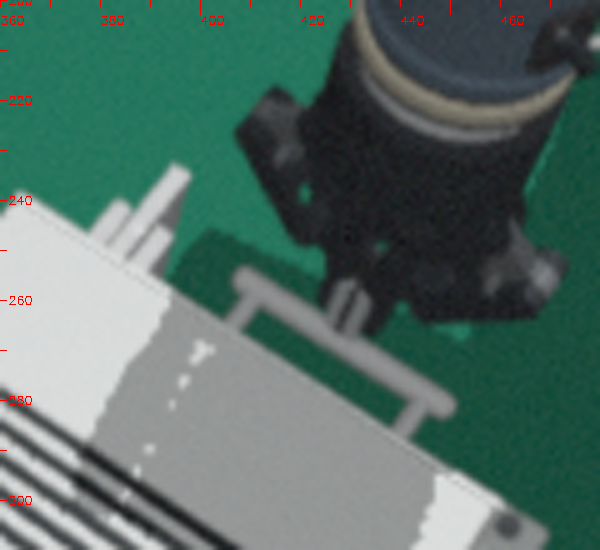

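step_arm(commands=[[0,0.002,0,0],[0,0.004,0,0],[0,0.006,0,0],[0,0.006,0,0]])

```text
t: 3.55
tcp_pos: [0.5617, 0.2198, 0.0613]
tool_rot: [0.493, 0.507, -0.495, 0.504]
force: [-0.5, -1.0, 0.4]
finger_gap: 0.0
```

step_arm(commands=[[0,0.002,0,0],[0,0.004,0,0],[0,0.006,0,0],[0,0.006,0,0]])

```text
t: 3.88
tcp_pos: [0.5684, 0.2199, 0.0614]
tool_rot: [0.494, 0.507, -0.495, 0.504]
force: [-0.1, 0.4, 0.1]
finger_gap: 0.001
```

```bash
python3 -c "
from h import *
t=optics.snapshot('top')[:,:,::-1];s=optics.snapshot('scene')[:,:,::-1]
crop('scene','s3c.png',390,230,460,290,10,s)"
```

```text
(no output)
```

View pics/s3c.png

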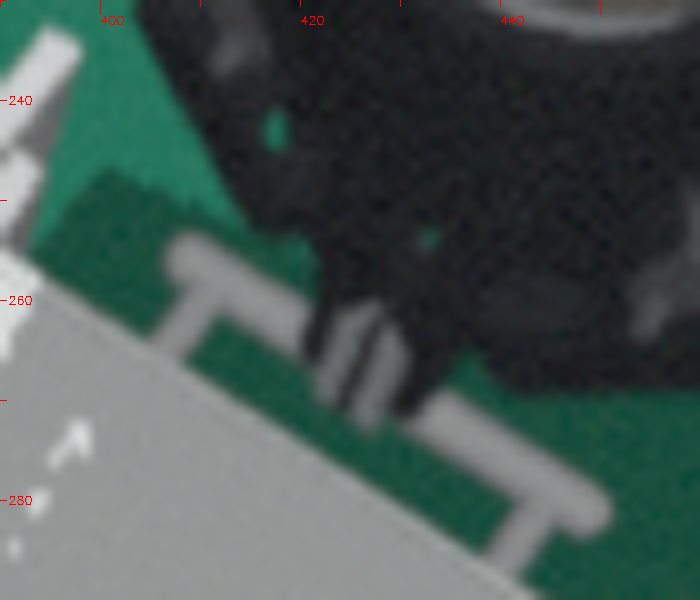

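```bash
python3 -c "
from h import *
to(0.57,0.22,0.062,-88.6)
c=telemetry.sense()['tcp_pos'];print(telemetry.sense()['q'])
for d in ([0,0,0],[0.011,0,0],[0.011,0,.02],[0.011,0,.04]):
  print(d,proj('scene',c+d).round(1),proj('top',c+d).round(1))
P=[[0.599,.10,0],[.599,.1,.1],[0.2,-.3,0],[0,0,0]]
print(proj('scene',P),proj('top',P))
print(cam('scene')[3].round(3),cam('top')[3].round(3))
"
```

```text
shift [-0.0008  0.0023 -0.0001] turn -0.0014 cur yaw -88.68 tcp [0.5677 0.2199 0.0613] F [-1.57 -0.73 -0.29] t 3.98 gap -0.29
[0.18506173 0.68944673 1.58196845 0.00264167 0.87452922 1.73109189]
[0, 0, 0] [[422.6 275.1]] [[193.8 199.6]]
[0.011, 0, 0] [[419.6 278.9]] [[193.8 194.6]]
[0.011, 0, 0.02] [[421.5 274.2]] [[191.1 193.7]]
[0.011, 0, 0.04] [[423.5 269.4]] [[188.4 192.7]]
[[362.52700801 266.25304795]
 [366.41455765 242.06240464]
 [334.84131778  96.52085751]
 [457.50431022 106.28765071]] [[252.43440926 187.35322865]
 [244.7541476  181.88374211]
 [432.76965007 360.66375791]
 [300.02820078 456.21001927]]
[[-0.641  0.608 -0.468]
 [ 0.767  0.512 -0.386]
 [ 0.005 -0.607 -0.795]] [[-0.022 -0.996  0.088]
 [-0.999  0.024  0.027]
 [-0.03  -0.088 -0.996]]
```

step_arm(commands=[[0.002,0,0,0],[0.004,0,0,0],[0.004,0,0,0]])

```text
t: 4.23
tcp_pos: [0.5672, 0.2198, 0.0568]
tool_rot: [0.493, 0.507, -0.495, 0.504]
force: [-0.5, 0.4, 0.5]
finger_gap: -0.003
```

step_arm(commands=[[0.002,0,0,0],[0.004,0,0,0],[0.004,0,0,0]])

```text
t: 4.48
tcp_pos: [0.5667, 0.2197, 0.0522]
tool_rot: [0.493, 0.508, -0.496, 0.504]
force: [-0.4, 0.6, 0.4]
finger_gap: 0.004
```

step_arm(commands=[[0.002,0,0,0],[0.004,0,0,0],[0.004,0,0,0]])

```text
t: 4.73
tcp_pos: [0.5663, 0.2196, 0.0477]
tool_rot: [0.492, 0.508, -0.496, 0.504]
force: [-0.9, -0.4, -0.5]
finger_gap: -0.0
```

```bash
python3 -c "
from h import *
t=optics.snapshot('top')[:,:,::-1];s=optics.snapshot('scene')[:,:,::-1]
cv2.imwrite('pics/t4.png',t)
crop('scene','s4c.png',390,230,460,290,10,s)"
```

```text
(no output)
```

View pics/s4c.png

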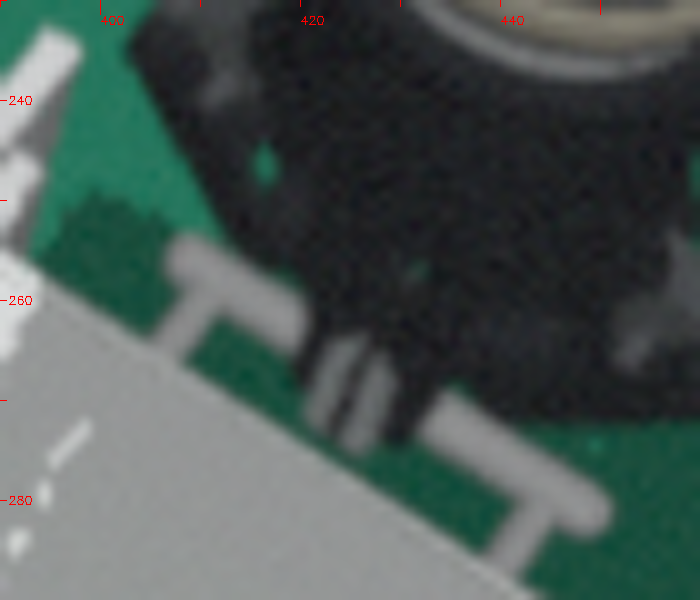

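View pics/t4.png

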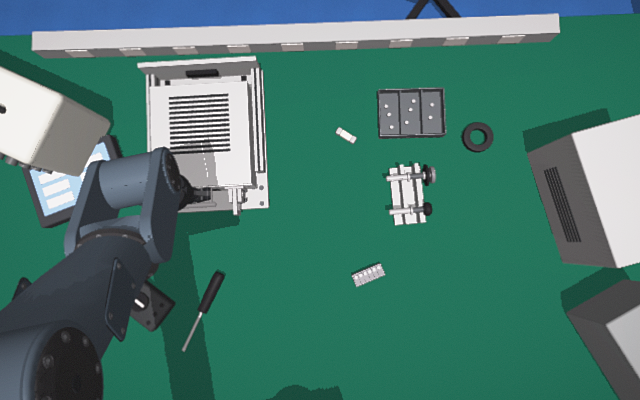

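step_arm(commands=[[0.002,0,0,0],[0.004,0,0,0],[0.004,0,0,0]])

```text
t: 5.08
tcp_pos: [0.5662, 0.2196, 0.0436]
tool_rot: [0.492, 0.508, -0.496, 0.504]
force: [0.6, 0.2, 0.3]
finger_gap: 0.0
```

step_arm(commands=[[0.002,0,0,0],[0.004,0,0,0],[0.004,0,0,0]])

```text
t: 5.33
tcp_pos: [0.5687, 0.22, 0.0408]
tool_rot: [0.494, 0.507, -0.494, 0.505]
force: [1.0, -0.3, 4.0]
finger_gap: -0.0
```

```bash
python3 -c "
from h import *
print(telemetry.sense())
t=optics.snapshot('top')[:,:,::-1];s=optics.snapshot('scene')[:,:,::-1]
crop('scene','s5c.png',390,230,460,290,10,s)
cv2.imwrite('pics/s5.png',s)"
```

```text
{'t': 5.3333, 'q': array([0.18497689, 0.72045619, 1.59048622, 0.00249673, 0.83295748,
       1.73102966]), 'qd': array([ 0.00142816, -0.00271484,  0.00033287,  0.00100906,  0.00158003,
       -0.00081544]), 'tau': array([ 4.00942583e-01, -4.36069858e+01, -9.89530385e+00,  7.73997582e-02,
        4.60789483e-01,  3.20159736e-03]), 'tcp_pos': array([0.56868436, 0.21995076, 0.04077743]), 'tool_rot': array([ 0.49390884,  0.50673447, -0.49449291,  0.50472864]), 'force': array([ 0.97864669, -0.29002998,  3.95447699]), 'ft_torque': array([-0.0018827 , -0.21918229, -0.02601765]), 'finger_gap': -0.0004595151642674888}
```

View pics/s5c.png

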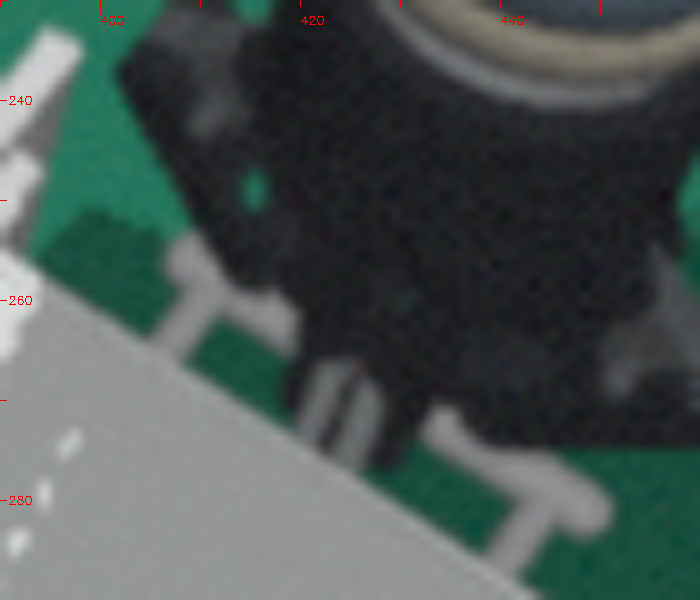

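View pics/s5.png

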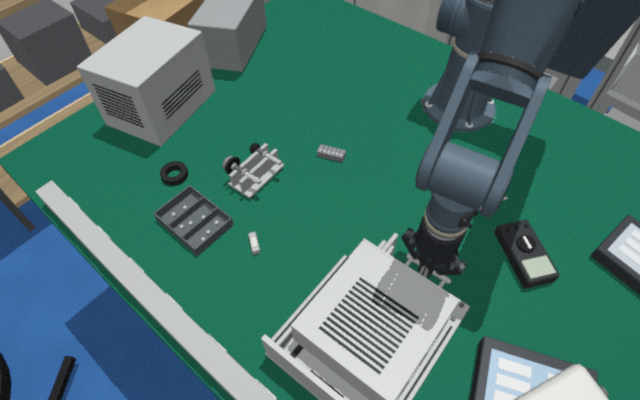

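step_arm(commands=[[-0.01,0,0,0],[-0.025,0,0,0],[-0.025,-0.03,0,0],[-0.025,-0.065,0,0],[-0.01,-0.07,0,0],[0.014,-0.07,0,0],[0.016,-0.07,0,0]])

```text
t: 6.02
tcp_pos: [0.4947, 0.2178, 0.0227]
tool_rot: [0.492, 0.508, -0.497, 0.503]
force: [0.0, -0.3, -0.7]
finger_gap: -0.002
```

```bash
python3 -c "
from h import *
to(0.535,0.22,0.024,-88.6)
t=optics.snapshot('top')[:,:,::-1];s=optics.snapshot('scene')[:,:,::-1]
crop('scene','s6c.png',390,200,480,290,8,s)
crop('top','t6c.png',160,170,260,260,7,t)"
```

```text
shift [-0.0017  0.0403 -0.0013] turn -0.001 cur yaw -88.66 tcp [0.4947 0.2178 0.0227] F [ 0.03 -0.31 -0.67] t 6.02 gap -0.17
```

View pics/s6c.png

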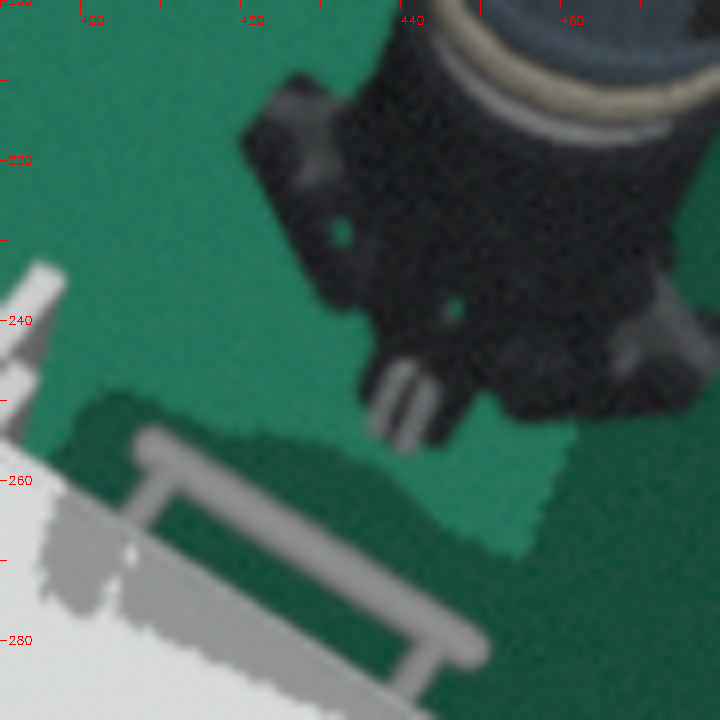

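View pics/t6c.png

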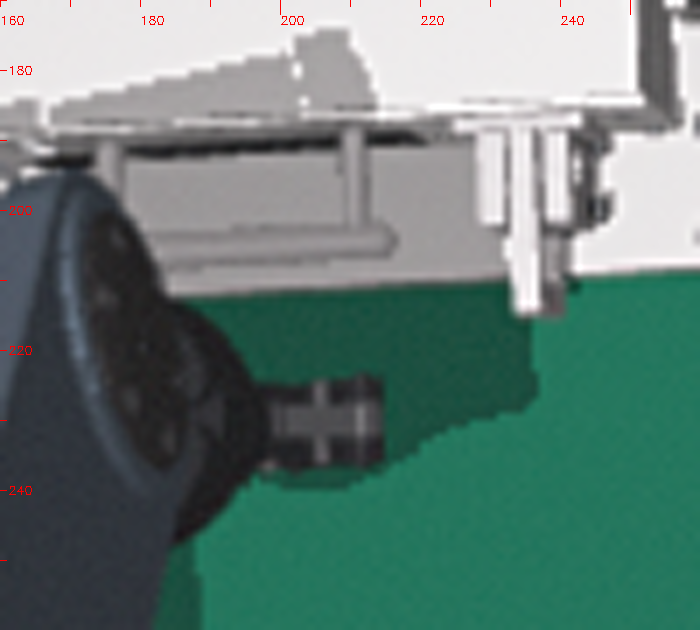

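step_arm(commands=[[0,0.015,0,0],[0,0.02,0,0],[0,0.024,0,0],[0,0.028,0,0],[0,0.032,0,0],[0,0.035,0,0],[0,0.038,0,0],[0,0.04,0,0]])

```text
t: 6.78
tcp_pos: [0.5372, 0.219, 0.0242]
tool_rot: [0.493, 0.508, -0.496, 0.504]
force: [-3.5, 0.8, 2.3]
finger_gap: 0.0
```

step_arm(commands=[[0,0.003,0,0],[0,0.006,0,0],[0,0.008,0,0]])

```text
t: 7.03
tcp_pos: [0.5431, 0.2191, 0.0239]
tool_rot: [0.491, 0.509, -0.497, 0.503]
force: [-3.9, 1.8, 2.1]
finger_gap: -0.0
```

step_arm(commands=[[0,0.003,0,0],[0,0.006,0,0],[0,0.008,0,0]])

```text
t: 7.28
tcp_pos: [0.5504, 0.2194, 0.0237]
tool_rot: [0.491, 0.509, -0.497, 0.502]
force: [-3.8, 0.2, 2.2]
finger_gap: -0.002
```

step_arm(commands=[[0,0.002,0,0],[0,0.004,0,0],[0,0.005,0,0]])

```text
t: 7.53
tcp_pos: [0.5557, 0.2195, 0.0236]
tool_rot: [0.491, 0.509, -0.497, 0.503]
force: [-3.8, 0.0, 3.1]
finger_gap: -0.006
```

step_arm(commands=[[0,0.002,0,0],[0,0.003,0,0],[0,0.003,0,0]])

```text
t: 7.78
tcp_pos: [0.5595, 0.2196, 0.0236]
tool_rot: [0.491, 0.509, -0.497, 0.503]
force: [-3.5, 0.5, 2.2]
finger_gap: 0.004
```

step_arm(commands=[[0,0.002,0,0],[0,0.003,0,0],[0,0.003,0,0]])

```text
t: 8.03
tcp_pos: [0.563, 0.2197, 0.0235]
tool_rot: [0.492, 0.509, -0.497, 0.503]
force: [-2.6, 0.5, 2.1]
finger_gap: 0.0
```

step_arm(commands=[[0,0.001,0,0],[0,0.002,0,0],[0,0.002,0,0]])

```text
t: 8.28
tcp_pos: [0.5645, 0.2197, 0.0234]
tool_rot: [0.491, 0.509, -0.497, 0.503]
force: [-4.3, -0.2, 4.0]
finger_gap: -0.001
```

step_arm(commands=[[0,0.001,0,0],[0,0.002,0,0],[0,0.002,0,0]])

```text
t: 8.53
tcp_pos: [0.5643, 0.2197, 0.0234]
tool_rot: [0.49, 0.51, -0.498, 0.502]
force: [-6.9, 0.1, 5.3]
finger_gap: -0.001
```

step_arm(commands=[[0,0.002,0,0],[0,0.003,0,0],[0,0.003,0,0]])

```text
t: 8.78
tcp_pos: [0.5641, 0.2197, 0.0234]
tool_rot: [0.488, 0.511, -0.5, 0.5]
force: [-9.9, 1.3, 7.3]
finger_gap: -0.0
```

```bash
python3 -c "
from h import *
to(0.535,0.22,0.024,-88.6)
t=optics.snapshot('top')[:,:,::-1];s=optics.snapshot('scene')[:,:,::-1]
crop('scene','s7c.png',255,220,475,400,3,s)
crop('top','t7c.png',135,50,285,220,3,t)"
```

```text
shift [ 0.0001 -0.029  -0.001 ] turn -0.0013 cur yaw -88.67 tcp [0.5641 0.2197 0.0234] F [-9.9   1.32  7.34] t 8.78 gap -0.0
```

View pics/s7c.png

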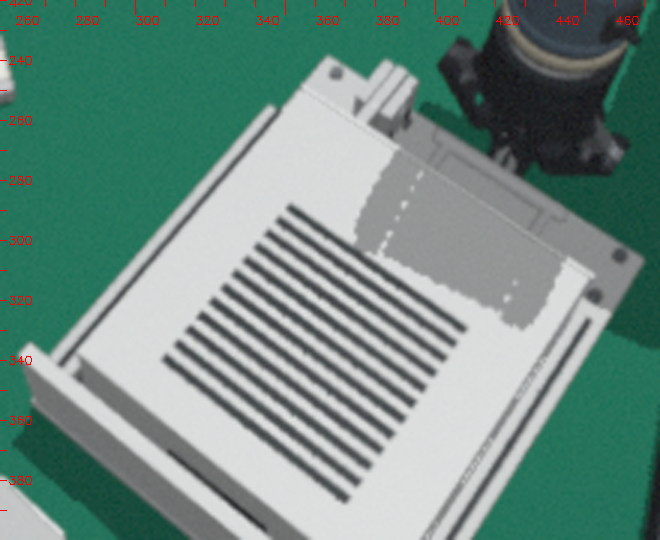

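View pics/t7c.png

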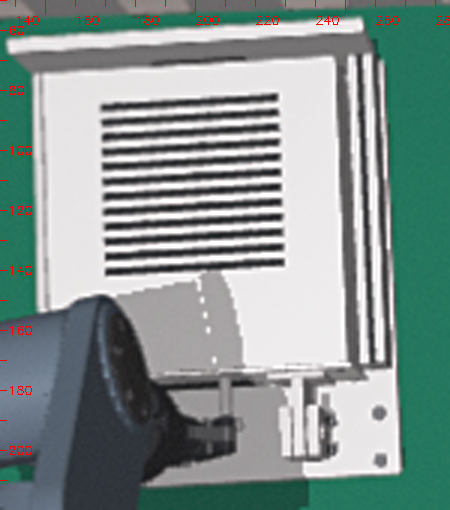

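step_arm(commands=[[0,-0.02,0,0],[0,-0.045,0,0],[-0.03,-0.06,0,0],[-0.07,-0.065,0,0],[-0.1,-0.065,0.03,0],[-0.1,-0.065,0.07,0],[-0.1,-0.065,0.11,0],[-0.1,-0.065,0.15,0]])

```text
t: 9.55
tcp_pos: [0.5081, 0.0665, 0.1265]
tool_rot: [0.489, 0.509, -0.498, 0.503]
force: [0.4, -0.4, -0.6]
finger_gap: -0.002
```

```bash
python3 -c "
from h import *
to(0.5,-0.03,0.04,-88.6)
t=optics.snapshot('top')[:,:,::-1];s=optics.snapshot('scene')[:,:,::-1]
cv2.imwrite('pics/t8.png',t);cv2.imwrite('pics/s8.png',s)
crop('scene','s8c.png',340,210,480,320,5,s)
crop('top','t8c.png',140,150,280,220,5,t)"
```

```text
shift [ 0.0869 -0.0093  0.0961] turn 0.0006 cur yaw -88.57 tcp [0.5081 0.0665 0.1265] F [ 0.43 -0.43 -0.58] t 9.55 gap -0.18
```

View pics/s8c.png

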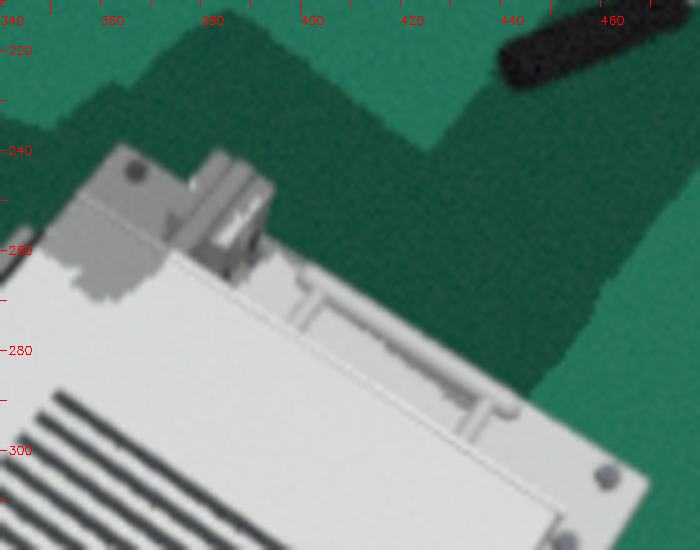

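View pics/t8c.png

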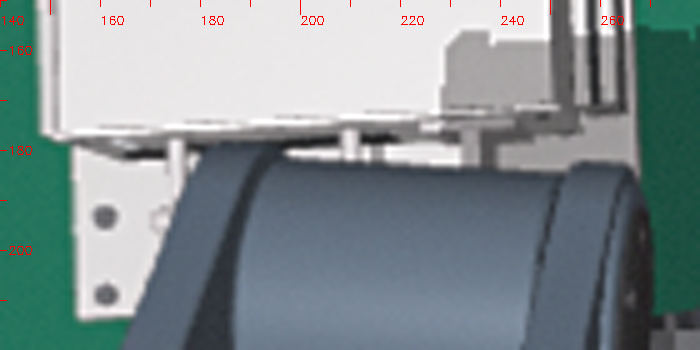

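step_arm(commands=[[0,-0.003,0.035,0],[0.01,-0.006,0.07,0],[0.03,-0.008,0.096,0],[0.06,-0.008,0.096,0],[0.08,-0.008,0.096,0],[0.088,-0.008,0.096,0],[0.09,-0.008,0.096,0]])

```text
t: 10.23
tcp_pos: [0.501, -0.0338, 0.0349]
tool_rot: [0.491, 0.508, -0.501, 0.501]
force: [-0.6, 0.0, 1.1]
finger_gap: 0.005
```

```bash
python3 -c "
from h import *
to(0.5,-0.03,0.01,-88.6)
c=telemetry.sense()['tcp_pos']
for d in ([0,0,0],[0.011,0,0],[0.011,0,.03],[0,0,-c[2]]): print(d,proj('scene',c+d).round(1),proj('top',c+d).round(1))
s=optics.snapshot('scene')[:,:,::-1]
crop('scene','s9c.png',340,100,460,220,6,s)"
```

```text
shift [ 0.0249 -0.0006 -0.0039] turn -0.0077 cur yaw -89.04 tcp [ 0.501  -0.0338  0.0349] F [-0.61  0.02  1.05] t 10.23 gap 0.45
[0, 0, 0] [[342.8 197.3]] [[310.  227.6]]
[0.011, 0, 0] [[339.8 200.2]] [[309.9 222.7]]
[0.011, 0, 0.03] [[340.3 192.2]] [[309.3 222.1]]
[0, 0, np.float64(-0.03491485609197624)] [[342.2 206.2]] [[310.6 228. ]]
```

View pics/s9c.png

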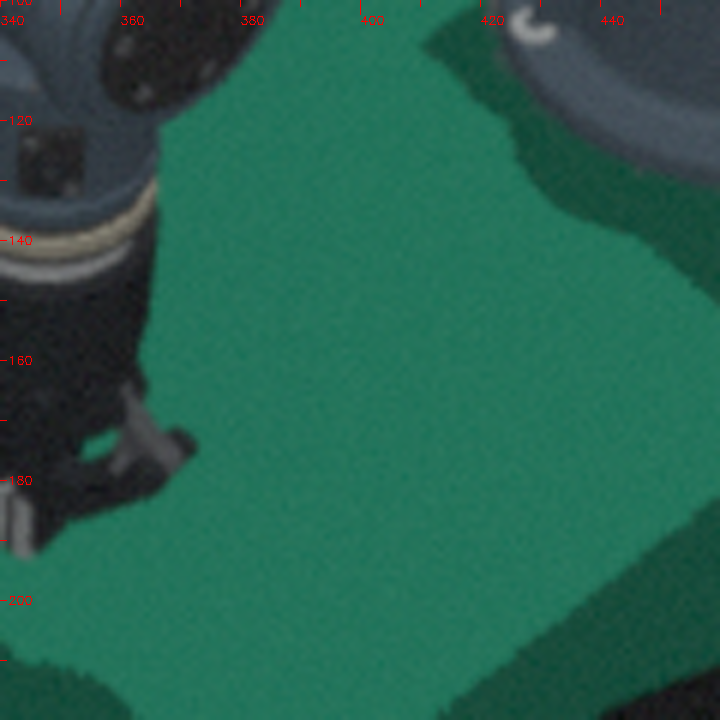

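step_arm(commands=[[0.01,0,0,0],[0.016,0,0,0],[0.022,0,0,0],[0.025,0,0,0],[0.028,0,0,0],[0.03,0,0,0]])

```text
t: 10.78
tcp_pos: [0.501, -0.0337, 0.0054]
tool_rot: [0.491, 0.507, -0.5, 0.501]
force: [0.6, 0.1, 0.1]
finger_gap: 0.0
```

step_arm(commands=[[0.003,0,0,0],[0.006,0,0,0],[0.007,0,0,0]])

```text
t: 11.03
tcp_pos: [0.5008, -0.0337, -0.0019]
tool_rot: [0.491, 0.507, -0.501, 0.501]
force: [-0.4, 0.2, -0.1]
finger_gap: -0.002
```

step_arm(commands=[[0.004,0,0,0],[0.008,0,0,0],[0.012,0,0,0],[0.015,0,0,0]])

```text
t: 11.37
tcp_pos: [0.5003, -0.0338, -0.0175]
tool_rot: [0.491, 0.508, -0.501, 0.501]
force: [0.2, -0.0, -0.6]
finger_gap: -0.001
```

step_arm(commands=[[0.002,0,0,0],[0.004,0,0,0],[0.006,0,0,0]])

```text
t: 11.62
tcp_pos: [0.5002, -0.0338, -0.0237]
tool_rot: [0.491, 0.508, -0.501, 0.501]
force: [1.1, 0.3, -0.7]
finger_gap: -0.006
```

step_arm(commands=[[0.002,0,0,0],[0.004,0,0,0],[0.006,0,0,0]])

```text
t: 11.87
tcp_pos: [0.5002, -0.0339, -0.0299]
tool_rot: [0.491, 0.508, -0.501, 0.501]
force: [-0.8, -0.6, 0.5]
finger_gap: 0.003
```

step_arm(commands=[[0.001,0,0,0],[0.003,0,0,0],[0.004,0,0,0],[0.004,0,0,0]])

```text
t: 12.2
tcp_pos: [0.5002, -0.0339, -0.0303]
tool_rot: [0.491, 0.507, -0.5, 0.502]
force: [-3.9, 1.9, 32.3]
finger_gap: 0.004
```

step_arm(commands=[[0.001,0,0,0],[0.002,0,0,0],[0.003,0,0,0],[0.003,0,0,0]])

```text
t: 12.53
tcp_pos: [0.501, -0.0341, -0.0302]
tool_rot: [0.491, 0.506, -0.5, 0.503]
force: [-3.9, 1.2, 30.8]
finger_gap: 0.001
```

step_arm(commands=[[-0.03,0,0,0],[-0.065,0,0,0],[-0.1,0,0,0],[-0.135,0,0,0],[-0.14,0.01,0.03,0],[-0.14,0.02,0.065,0],[-0.14,0.035,0.1,-0.02],[-0.14,0.05,0.135,-0.03]], jaw=0.038)

```text
t: 13.2
tcp_pos: [0.5553, -0.1686, 0.11]
tool_rot: [0.483, 0.514, -0.492, 0.51]
force: [0.5, -0.6, 0.3]
finger_gap: 0.443
```

```bash
python3 -c "
from h import *
to(0.6074,-0.2994,0.09,-87.1)"
```

```text
shift [0.02   0.0458 0.1332] turn -0.0013 cur yaw -87.18 tcp [ 0.5553 -0.1686  0.11  ] F [ 0.47 -0.64  0.33] t 13.2 gap 37.86
```

step_arm(commands=[[0.005,0.012,0.035,0],[0.01,0.024,0.07,0],[0.015,0.036,0.105,0],[0.02,0.046,0.133,0],[0.02,0.046,0.133,0],[0.02,0.046,0.133,0]])

```text
t: 13.7
tcp_pos: [0.6071, -0.3006, 0.0884]
tool_rot: [0.484, 0.514, -0.492, 0.509]
force: [-0.1, 1.0, 0.0]
finger_gap: 0.446
```

```bash
python3 -c "
from h import *
to(0.6074,-0.2994,0.09,-87.1)
t=optics.snapshot('top')[:,:,::-1];s=optics.snapshot('scene')[:,:,::-1]
cv2.imwrite('pics/t10.png',t);cv2.imwrite('pics/s10.png',s)
crop('scene','s10c.png',190,110,300,205,7,s)
crop('top','t10c.png',370,140,460,230,6,t)"
```

```text
shift [-0.0016  0.0003 -0.0012] turn -0.0038 cur yaw -87.32 tcp [ 0.6071 -0.3006  0.0884] F [-0.07  0.97  0.02] t 13.7 gap 38.11
```

View pics/s10c.png

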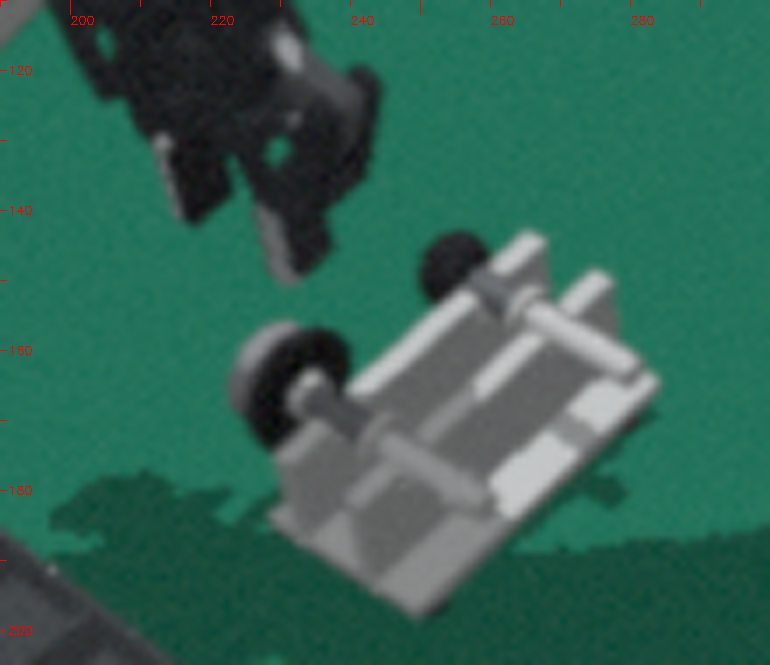

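View pics/t10c.png

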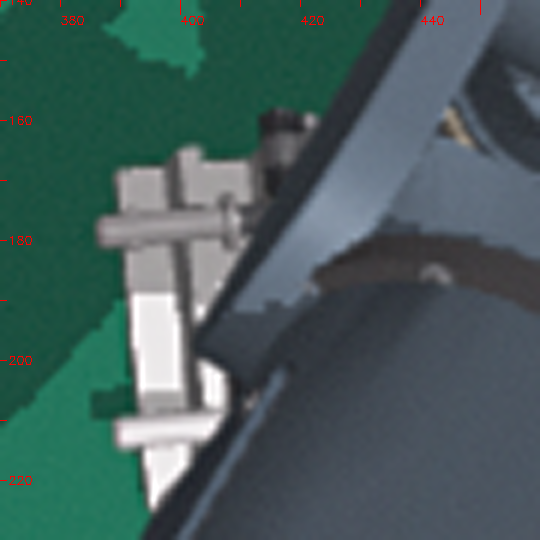

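```bash
python3 -c "
from h import *
c=telemetry.sense()['tcp_pos']; u=np.array([-.048,.9988,0])
for dz in (.025,.03,.035):
  for o in (-19,19): print(dz,o,proj('scene',c+[0.011,0,dz]+u*o/1e3).round(1))
print((216.4,141.4),(231.4,150))
f0=np.array([.605,-.2514,.05])
for z in (.046,.05,.054,.058):
  f=f0.copy();f[2]=z
  print(z,'collar',proj('scene',f).round(1),'fl',proj('scene',f-u*.038).round(1),'bt',proj('scene',f-u*.058).round(1), 'nose',proj('scene',f+u*.046).round(1),proj('top',[f,f-u*.038,f+u*.046]).round(1).tolist())
s=cv2.imread('pics/s0.png') if 0 else cv2.imread('pics/scene0.png'); crop('scene','s_pin.png',218,150,265,190,16,s)
"
```

```text
0.025 -19 [[216.6 144.7]]
0.025 19 [[228.2 152. ]]
0.03 -19 [[216.2 143.2]]
0.03 19 [[227.9 150.5]]
0.035 -19 [[215.8 141.7]]
0.035 19 [[227.5 148.9]]
(216.4, 141.4) (231.4, 150)
0.046 collar [[244.4 174.3]] fl [[233.1 167.1]] bt [[227.2 163.3]] nose [[258.7 183.3]] [[406.9, 178.3], [424.2, 177.0], [386.1, 179.8]]
0.05 collar [[244.2 173.2]] fl [[232.8 166. ]] bt [[226.9 162.2]] nose [[258.5 182.3]] [[407.2, 178.0], [424.5, 176.7], [386.3, 179.5]]
0.054 collar [[244.  172.1]] fl [[232.5 164.9]] bt [[226.6 161.1]] nose [[258.3 181.2]] [[407.5, 177.8], [424.9, 176.5], [386.6, 179.3]]
0.058 collar [[243.7 171. ]] fl [[232.3 163.7]] bt [[226.3 160. ]] nose [[258.1 180.1]] [[407.8, 177.5], [425.3, 176.2], [386.8, 179.1]]
```

View pics/s_pin.png

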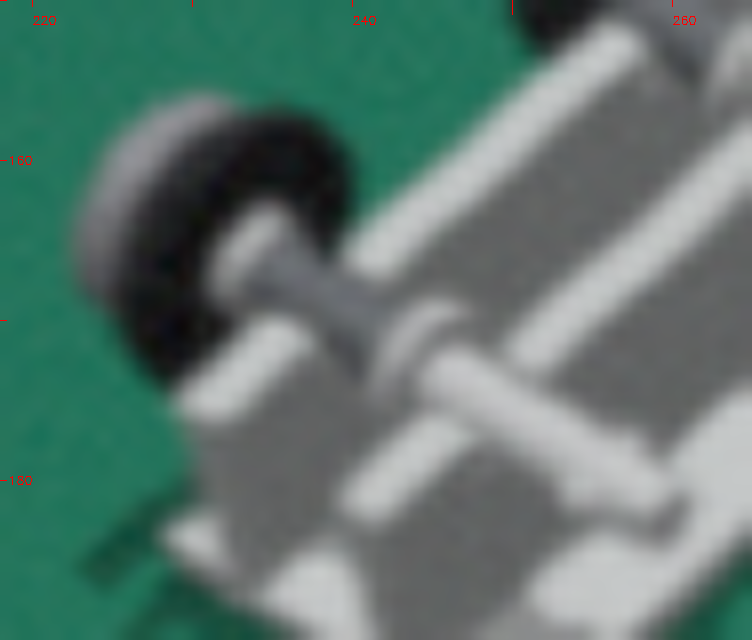

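step_arm(commands=[[0.015,0,0,0],[0.03,0,0,0],[0.04,0,0,0],[0.046,0,0,0],[0.05,0,0,0],[0.05,0,0,0]])

```text
t: 14.3
tcp_pos: [0.6054, -0.2971, 0.0384]
tool_rot: [0.483, 0.516, -0.492, 0.509]
force: [0.9, 0.4, -0.3]
finger_gap: 0.445
```

```bash
python3 -c "
from h import *
to(0.6074,-0.2994,0.03,-87.1)
s=optics.snapshot('scene')[:,:,::-1]
crop('scene','s11c.png',205,125,275,195,10,s)"
```

```text
shift [0.0084 0.0021 0.0024] turn -0.0006 cur yaw -87.13 tcp [ 0.6054 -0.2971  0.0384] F [ 0.88  0.41 -0.26] t 14.3 gap 38.0
```

View pics/s11c.png

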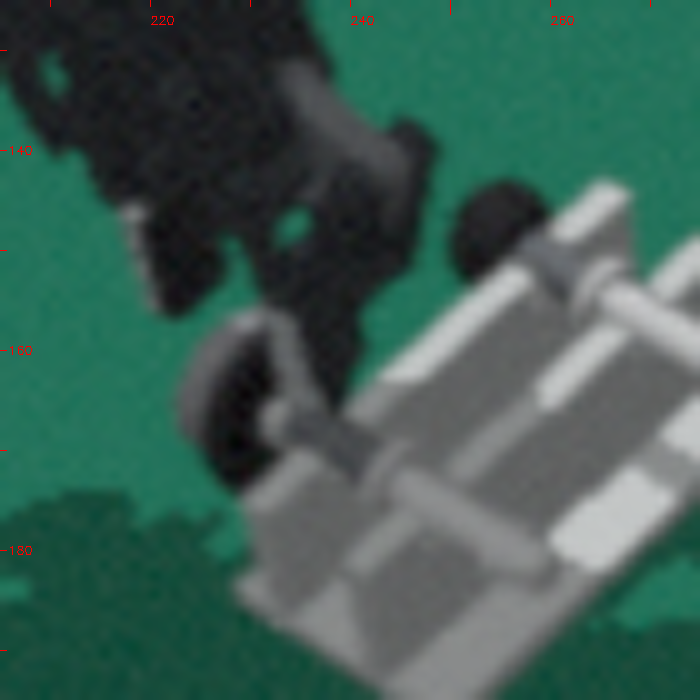

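```bash
python3 -c "
from h import *
s=telemetry.sense();print(R.from_quat(s['tool_rot']).as_matrix().round(4))
to(0.607,-0.2998,0.028,-87.1)"
```

```text
[[-0.0144  0.9987  0.0498]
 [-0.0029  0.0498 -0.9988]
 [-0.9999 -0.0146  0.0022]]
shift [0.0111 0.0012 0.0022] turn -0.0008 cur yaw -87.15 tcp [ 0.6058 -0.2976  0.0391] F [-0.22  0.92  0.35] t 14.35 gap 38.01
```

step_arm(commands=[[0.003,0.001,0.002,0],[0.006,0.001,0.002,0],[0.008,0.001,0.002,0],[0.008,0.001,0.002,0]])

```text
t: 14.68
tcp_pos: [0.6066, -0.2996, 0.0308]
tool_rot: [0.483, 0.515, -0.492, 0.509]
force: [0.3, 0.9, -0.4]
finger_gap: 0.446
```

step_arm(commands=[[0.002,0,0,0],[0.003,0,0,0],[0.003,0,0,0]])

```text
t: 14.93
tcp_pos: [0.6068, -0.2998, 0.0281]
tool_rot: [0.483, 0.515, -0.492, 0.509]
force: [-0.7, -0.4, 1.8]
finger_gap: 0.445
```

step_arm(commands=[[0.0015,0,0,0],[0.0015,0,0,0]])

```text
t: 15.1
tcp_pos: [0.6076, -0.3001, 0.0276]
tool_rot: [0.484, 0.514, -0.492, 0.51]
force: [-0.1, 0.7, 4.4]
finger_gap: 0.447
```

```bash
python3 -c "
from h import *
to(0.607,-0.2998,0.028,-87.1)
s=optics.snapshot('scene')[:,:,::-1]
crop('scene','s12c.png',205,125,275,195,10,s)"
```

```text
shift [-0.0004 -0.0006 -0.0004] turn -0.0013 cur yaw -87.17 tcp [ 0.6076 -0.3001  0.0276] F [-0.06  0.67  4.39] t 15.1 gap 38.17
```

View pics/s12c.png

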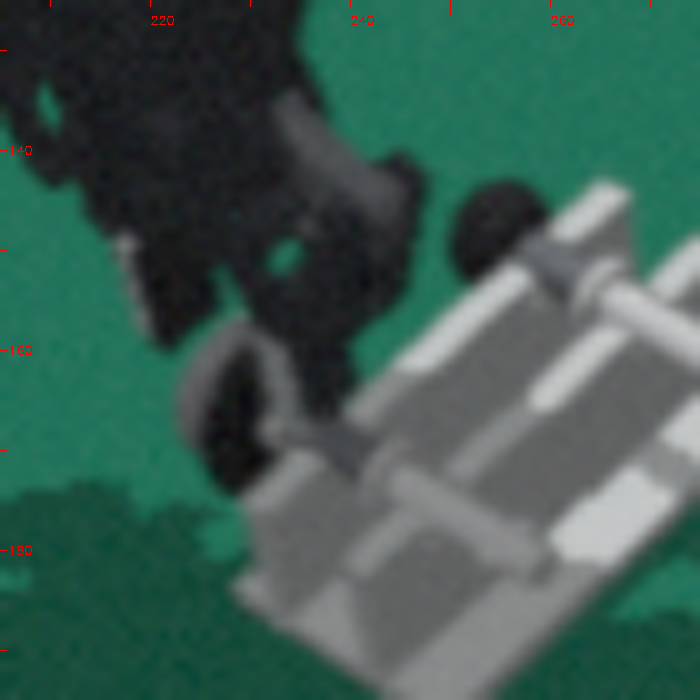

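step_arm(commands=[[-0.004,0,0,0],[-0.004,0,0,0],[-0.004,0,0,0]])

```text
t: 15.4
tcp_pos: [0.6077, -0.3002, 0.0318]
tool_rot: [0.484, 0.514, -0.491, 0.51]
force: [-0.6, -0.4, -0.5]
finger_gap: 0.445
```

step_arm(commands=[[0,0,0,0],[0,0,0,0],[0,0,0,0],[0,0,0,0],[0,0,0,0],[0,0,0,0]], jaw=0.006, grip_force=50)

```text
t: 15.9
tcp_pos: [0.6075, -0.3001, 0.0315]
tool_rot: [0.483, 0.515, -0.492, 0.51]
force: [-0.2, -0.1, -1.2]
finger_gap: 0.15
```

```bash
python3 -c "
from h import *
to(0.607,-0.2998,0.028,-87.1)
s=optics.snapshot('scene')[:,:,::-1]
crop('scene','s13c.png',205,125,275,195,10,s)"
```

```text
shift [ 0.0035 -0.0004 -0.0003] turn -0.0012 cur yaw -87.17 tcp [ 0.6075 -0.3001  0.0315] F [-0.25 -0.06 -1.24] t 15.9 gap 12.82
```

View pics/s13c.png

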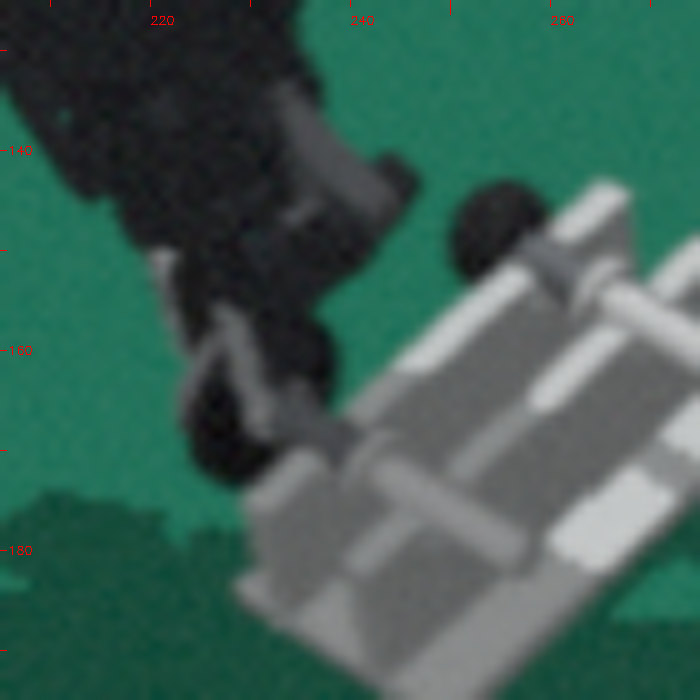

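step_arm(commands=[[-0.004,0,0,0],[-0.008,0,0,0],[-0.014,0,0,0],[-0.02,0,0,0],[-0.03,0,0,0],[-0.04,0,0,0],[-0.05,0,0,0],[-0.05,0,0,0]])

```text
t: 16.62
tcp_pos: [0.61, -0.3011, 0.085]
tool_rot: [0.484, 0.513, -0.491, 0.512]
force: [0.4, -0.4, -1.3]
finger_gap: 0.151
```

```bash
python3 -c "
from h import *
to(0.607,-0.2998,0.028,-87.1)
s=optics.snapshot('scene')[:,:,::-1];t=optics.snapshot('top')[:,:,::-1]
crop('scene','s14c.png',195,105,275,185,9,s)
crop('top','t14c.png',370,140,460,230,6,t)"
```

```text
shift [ 0.057  -0.0025 -0.0018] turn -0.0011 cur yaw -87.16 tcp [ 0.61   -0.3011  0.085 ] F [ 0.4  -0.37 -1.25] t 16.62 gap 12.86
```

View pics/s14c.png

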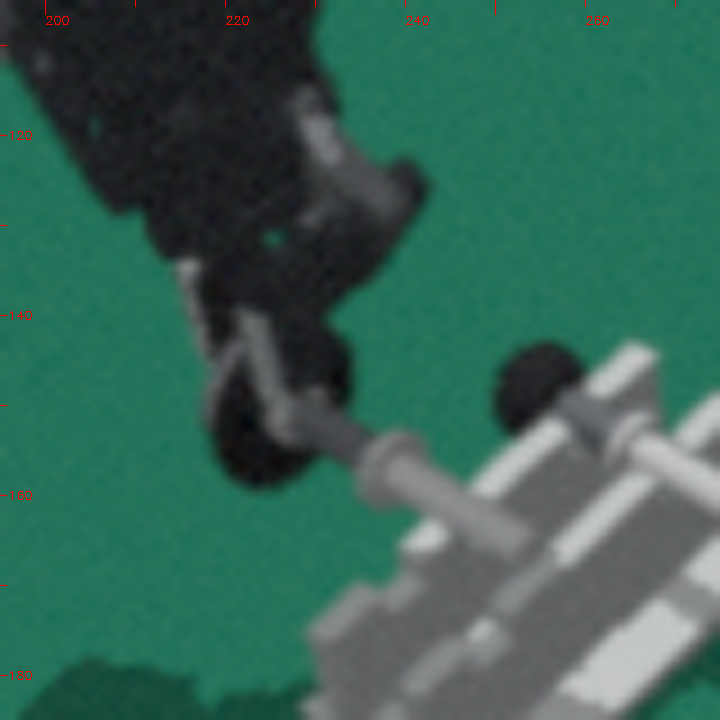

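View pics/t14c.png

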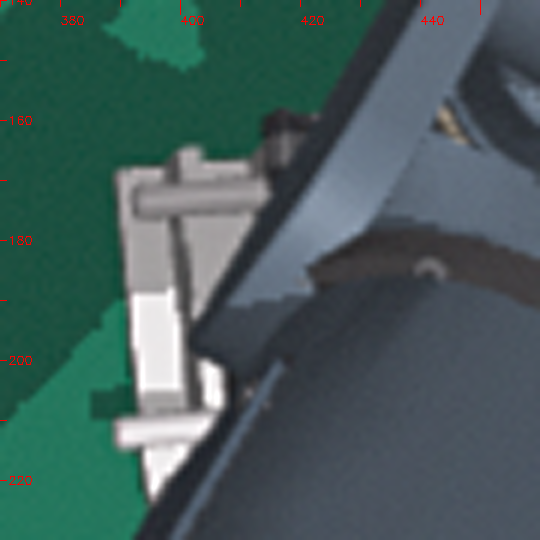

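```bash
python3 -c "
from h import *
s=optics.snapshot('scene')[:,:,::-1];t=optics.snapshot('top')[:,:,::-1]
cv2.imwrite('pics/t15.png',t);cv2.imwrite('pics/s15.png',s)
crop('scene','s15c.png',365,230,415,270,15,s)
crop('top','t15c.png',222,165,272,215,12,t)
a=atz('top',155.6,213.6,.013);b=atz('top',268.4,207.4,.013);d=a-b;print(a,b,np.degrees(np.arctan2(-d[0],d[1])),np.linalg.norm(d))
"
```

```text
[0.54215531 0.32234616 0.013     ] [0.55018515 0.06158059 0.013     ] 1.7637699732087466 0.26088917337118694
```

View pics/s15c.png

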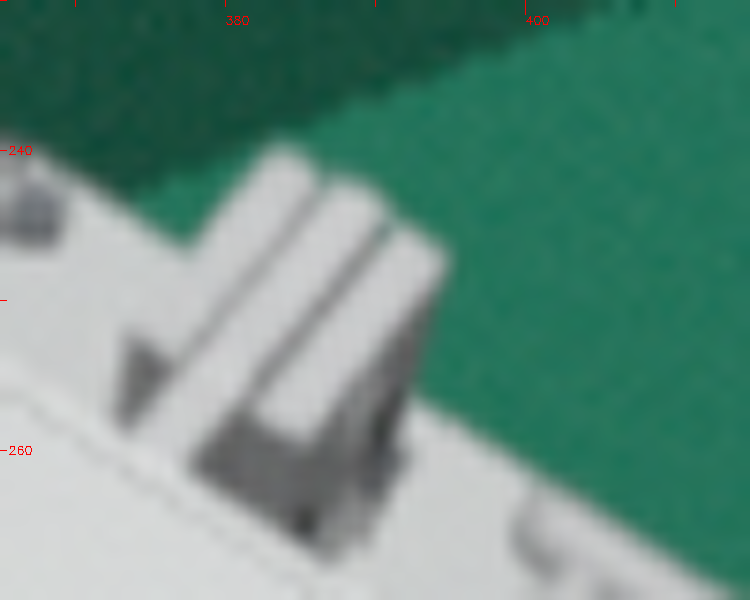

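View pics/t15c.png

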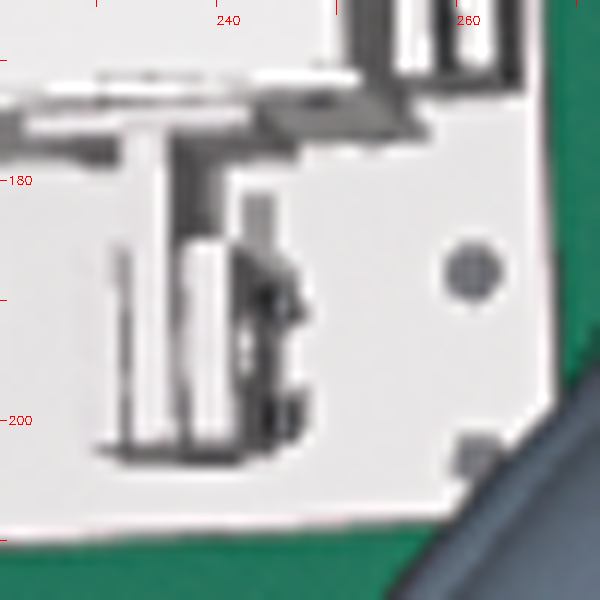

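```bash
cat > fit2.py <<'E'
from fit import *
import fit
S=1.7
A=[(k,n,u-(S if n=='scene' else 0),v) for k,n,u,v in obs if k[0] in 'hm']  # drawn out
B=[('nI','top',237.7,202.1),('nO','top',241.3,202.1),('nIb','top',237.4,185),('nOb','top',241,185),
('nO','scene',383-S,239.7),('nI','scene',386.7-S,242),('fO','scene',394.8-S,247.2),('fI','scene',391.7-S,245),('fIb','scene',381.8-S,257.3),('fOb','scene',385.7-S,259.3)]
def pts2(p):
    d=pts(p); zt=50+p[5]+14
    d.update(nIb=(18,-6,zt),nOb=(18,-14,zt),fIb=(18,6,zt),fOb=(18,14,zt)); return d
fit.pts=pts2
def res2(P):
    d=pts2(P[:9]); b={'top':P[9:12],'scene':P[12:15]}; r=[]
    for k,n,u,v in A+B:
        w=.3 if k[0]=='n' or k[0]=='f' else .8
        r+=list((proj(n,tw(P,d[k])-b[n]/1e3)[0]-[u,v])/w)
    return np.array(r+list(P[9:12]/2)+list(P[12:15]/.7)+[(P[7]+18)/5,(P[8]-70)/5,P[5]/5])
f=least_squares(res2,np.r_[573,127,4,0.02,26,0,-40,-18,70,np.zeros(6)],x_scale='jac')
J=np.linalg.inv(f.jac.T@f.jac)
for n,a,e in zip('x0 y0 z0 yaw s h yr tx tz bt bt bt bs bs bs'.split(),f.x,np.sqrt(np.diag(J))): print(n,a.round(3),e.round(3))
for o,q in zip(A+B,f.fun[:2*len(A+B)].reshape(-1,2)): print(o[0],o[1],(q*(.3 if o[0][0] in 'nf' else .8)).round(2))
p=f.x[:9].copy(); print('lock_mid',tw(p,(0,-14,50)),'platetop z',p[2]+64+p[5])
E
python3 fit2.py
```

```text
x0 578.409 1.325
y0 127.968 0.83
z0 7.813 2.634
yaw 0.028 0.006
s 26.114 0.902
h 3.691 1.54
yr -40.235 0.852
tx -18.0 5.0
tz 70.0 5.0
bt 1.643 1.499
bt 1.721 1.138
bt -0.439 1.936
bs -0.201 0.681
bs -0.211 0.67
bs 0.054 0.697
hR top [-2.54 -0.73]
hR scene [0.39 0.17]
hL top [ 1.18 -0.57]
hL scene [-1.14  0.05]
mL top [0.52 0.38]
mR top [-0.27  0.39]
mR scene [0.28 0.57]
mL scene [ 0.47 -1.27]
nI top [ 0.12 -0.21]
nO top [ 0.2 -0.4]
nIb top [-0.16  0.4 ]
nOb top [-0.09  0.21]
nO scene [0.47 0.14]
nI scene [ 0.03 -0.09]
fO scene [ 0.14 -0.07]
fI scene [-0.06  0.03]
fIb scene [-0.01 -0.1 ]
fOb scene [-0.57  0.08]
lock_mid [0.57879968 0.11397311 0.05781324] platetop z 75.50466907392502
```

```bash
python3 -c "
from h import *
to(0.582,-0.0025,0.085,-88.4)"
```

```text
shift [-0.0043 -0.0111 -0.298 ] turn 0.0215 cur yaw -87.17 tcp [ 0.6078 -0.2996  0.0813] F [ 0.32  0.12 -1.96] t 16.82 gap 13.12
```

step_arm(commands=[[-0.004,-0.002,-0.025,0],[-0.004,-0.003,-0.06,0.01],[-0.004,-0.005,-0.098,0.02],[-0.004,-0.006,-0.136,0.02],[-0.004,-0.007,-0.174,0.02],[-0.004,-0.009,-0.21,0.02],[-0.004,-0.01,-0.245,0.02],[-0.004,-0.011,-0.27,0.022]], grip_force=80)

```text
t: 17.48
tcp_pos: [0.5818, -0.0272, 0.084]
tool_rot: [0.488, 0.511, -0.497, 0.503]
force: [0.3, -1.0, -1.4]
finger_gap: 0.138
```

step_arm(commands=[[0,0,-0.015,0],[0,0,-0.022,0],[0,0,-0.022,0],[0,0,-0.022,0]])

```text
t: 17.82
tcp_pos: [0.5814, -0.0057, 0.0838]
tool_rot: [0.488, 0.511, -0.497, 0.504]
force: [-0.7, -0.5, -1.0]
finger_gap: 0.14
```

```bash
python3 -c "
from h import *
to(0.582,-0.0025,0.085,-88.4)
s=optics.snapshot('scene')[:,:,::-1];t=optics.snapshot('top')[:,:,::-1]
cv2.imwrite('pics/t16.png',t);cv2.imwrite('pics/s16.png',s)
crop('scene','s16c.png',310,200,410,270,7,s)
crop('top','t16c.png',215,160,315,230,7,t)"
```

```text
shift [-0.0013  0.0006 -0.0032] turn 0.0014 cur yaw -88.32 tcp [ 0.5814 -0.0057  0.0838] F [-0.65 -0.46 -0.97] t 17.82 gap 11.94
```

View pics/s16c.png

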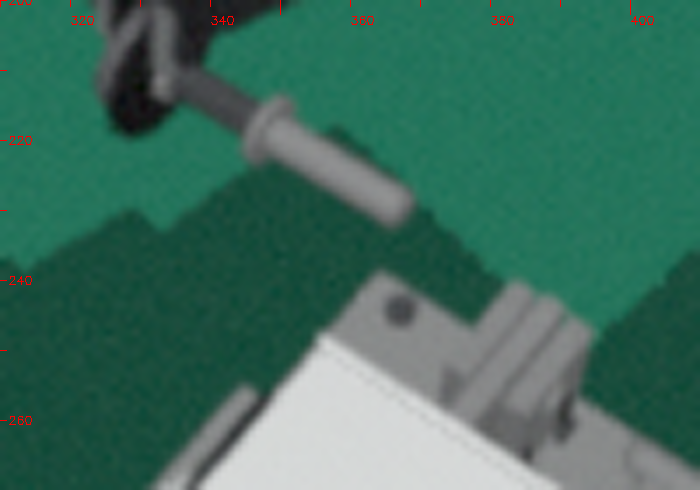

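View pics/t16c.png

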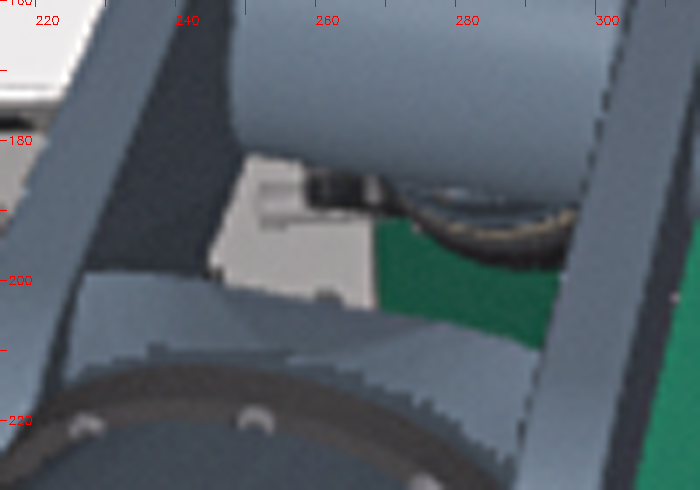

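```bash
cat > pin.py <<'E'
from h import *
from scipy.optimize import least_squares
def pinfit(obs,pitch0=0):
    # obs: dict of scene px (already raw) nose,collar,flange ; fit along-offset a, z-offset dz, pitch, u-bias fixed 1.7
    s=telemetry.sense(); c=s['tcp_pos']; M=R.from_quat(s['tool_rot']).as_matrix(); u=-M[:,2]; u[2]=0; u/=np.linalg.norm(u)
    def f(p):
        a,dz,th=p; r=[]
        for l,(x,y) in obs:
            P=c+u*(7+(l)*np.cos(th)+a)/1e3+np.array([0,0,dz+l*np.sin(th)])/1e3
            r+=list(proj('scene',P)[0]-[x-1.7,y])
        return np.array(r)
    q=least_squares(f,[0,25,0]); return q.x,q.fun.round(2)
E
python3 -c "
from pin import *
print(pinfit([(84,(366.5,229.7)),(38,(350.3,219.1)),(0,(333.6,211.4))]))
print(pinfit([(84,(366.5,229.7)),(38,(350.3,219.1))]))
s=cv2.imread('pics/s16.png');crop('scene','s16d.png',322,200,375,240,15,s)
"
```

```text
(array([-0.92519637, 11.54058381,  0.11231926]), array([ 0.8 , -0.09, -1.46,  0.26,  0.63, -0.16]))
(array([-0.40830575, 13.72931789,  0.089641  ]), array([ 1.1 ,  0.02, -1.19,  0.05]))
```

View pics/s16d.png

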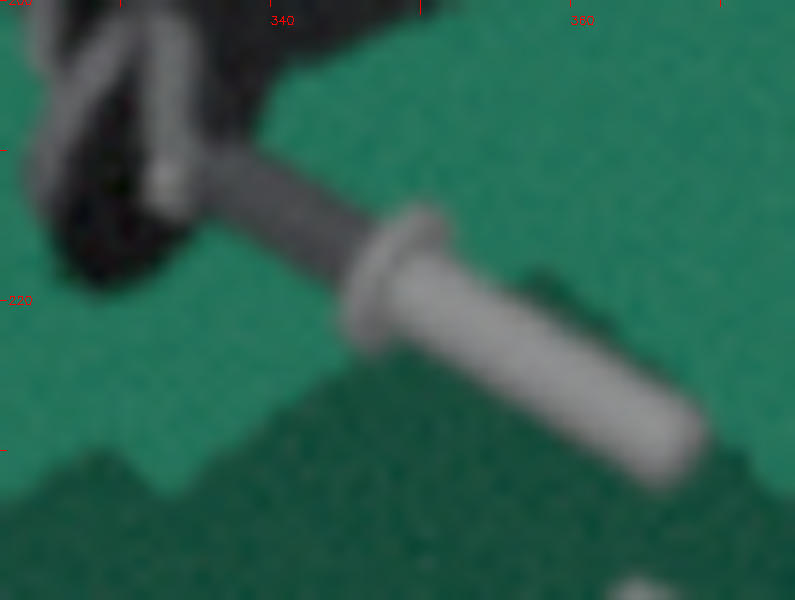

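```bash
python3 -c "
from h import *
s=telemetry.sense(); c=s['tcp_pos']; M=R.from_quat(s['tool_rot']).as_matrix(); print(M.round(4)); u=-M[:,2]
for th in (-3,0,3,6):
  t=np.radians(th)
  for dz in (15,25):
    P=[c+u*(7+l*np.cos(t))/1e3+np.array([0,0,dz+l*np.sin(t)])/1e3 for l in (0,38,84)]
    q=proj('scene',P); print(th,dz,q.round(1).tolist(),((q[2]-q[1])[1]/(q[2]-q[1])[0]).round(3),(np.hypot(*(q[2]-q[1]))).round(2))
# rack-level ref
u=np.array([-.048,.9988,0]);
P=[np.array([.605,-.2514,.053])+u*l/1e3 for l in (0,46)];q=proj('scene',P);print(q,(q[1]-q[0])[1]/(q[1]-q[0])[0])
"

```

```text
[[-0.0156  0.9995  0.0274]
 [-0.0024  0.0273 -0.9996]
 [-0.9999 -0.0157  0.002 ]]
-3 15 [[332.9, 210.5], [347.5, 220.4], [365.7, 232.8]] 0.68 22.01
-3 25 [[333.0, 207.7], [347.8, 217.7], [366.1, 230.1]] 0.677 22.19
0 15 [[332.9, 210.5], [347.6, 219.9], [365.9, 231.7]] 0.64 21.8
0 25 [[333.0, 207.7], [347.8, 217.1], [366.4, 228.9]] 0.637 21.98
3 15 [[332.9, 210.5], [347.6, 219.3], [366.1, 230.4]] 0.601 21.54
3 25 [[333.0, 207.7], [347.8, 216.6], [366.5, 227.7]] 0.598 21.72
6 15 [[332.9, 210.5], [347.6, 218.7], [366.1, 229.1]] 0.561 21.24
6 25 [[333.0, 207.7], [347.8, 216.0], [366.5, 226.4]] 0.558 21.41
[[244.03269288 172.37916323]
 [258.34798764 181.44471315]] 0.6332772092746584
```

step_arm(commands=[[0.004,0,-0.012,0],[0.008,0.001,-0.024,0],[0.012,0.001,-0.034,0],[0.014,0.001,-0.034,0],[0.014,0.001,-0.034,0]])

```text
t: 18.33
tcp_pos: [0.5807, 0.0283, 0.0689]
tool_rot: [0.488, 0.511, -0.498, 0.503]
force: [0.5, 0.3, -2.0]
finger_gap: 0.138
```

```bash
python3 -c "
from h import *
to(0.5812,0.0285,0.065,-88.4)
s=optics.snapshot('scene')[:,:,::-1]
cv2.imwrite('pics/s17.png',s)
crop('scene','s17c.png',345,205,405,265,12,s)"
```

```text
shift [ 0.0039  0.0006 -0.0002] turn 0.0013 cur yaw -88.33 tcp [0.5807 0.0283 0.0689] F [ 0.5   0.31 -2.05] t 18.33 gap 11.81
```

View pics/s17c.png

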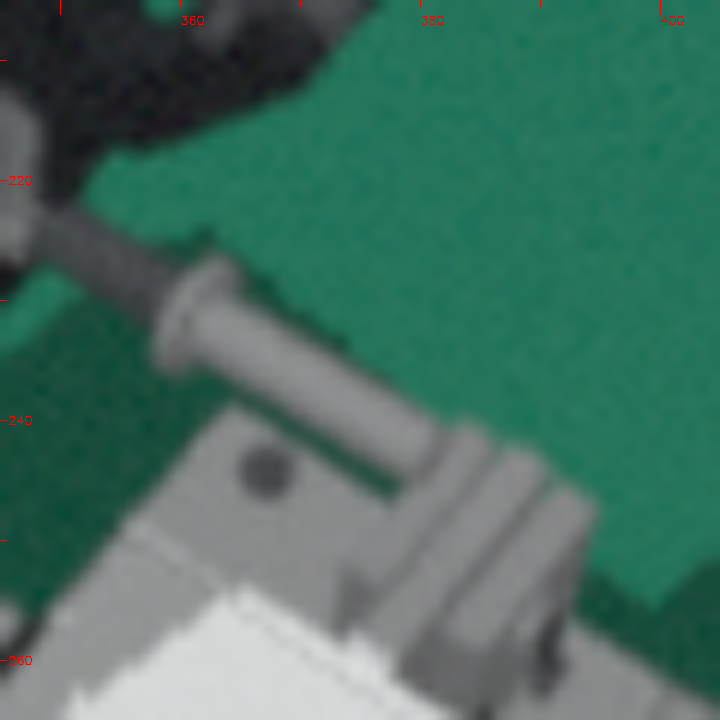

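step_arm(commands=[[0.001,0,0,0],[0.002,0,0,0],[0.002,0,0,0]])

```text
t: 18.63
tcp_pos: [0.5811, 0.0275, 0.0672]
tool_rot: [0.488, 0.511, -0.498, 0.503]
force: [0.3, -0.9, -1.5]
finger_gap: 0.143
```

step_arm(commands=[[0.001,0,0,0],[0.002,0,0,0],[0.002,0,0,0]])

```text
t: 18.88
tcp_pos: [0.581, 0.0273, 0.065]
tool_rot: [0.488, 0.511, -0.498, 0.503]
force: [-0.5, 0.6, -1.6]
finger_gap: 0.14
```

step_arm(commands=[[0.001,0,0,0],[0.002,0,0,0],[0.002,0,0,0]])

```text
t: 19.13
tcp_pos: [0.5807, 0.0273, 0.0628]
tool_rot: [0.488, 0.511, -0.498, 0.503]
force: [-0.2, 0.5, -0.7]
finger_gap: 0.142
```

step_arm(commands=[[0.001,0,0,0],[0.001,0,0,0]])

```text
t: 19.3
tcp_pos: [0.5806, 0.0273, 0.0616]
tool_rot: [0.488, 0.511, -0.498, 0.503]
force: [0.3, 0.1, -2.0]
finger_gap: 0.141
```

step_arm(commands=[[0.001,0,0,0],[0.001,0,0,0]])

```text
t: 19.47
tcp_pos: [0.5804, 0.0274, 0.0604]
tool_rot: [0.488, 0.511, -0.498, 0.503]
force: [-0.5, 0.3, -1.4]
finger_gap: 0.14
```

step_arm(commands=[[0.001,0,0,0],[0.001,0,0,0]])

```text
t: 19.63
tcp_pos: [0.5802, 0.0274, 0.0592]
tool_rot: [0.488, 0.511, -0.498, 0.503]
force: [0.1, -0.1, -2.5]
finger_gap: 0.136
```

step_arm(commands=[[0.001,0,0,0],[0.001,0,0,0]])

```text
t: 19.8
tcp_pos: [0.5801, 0.0274, 0.0581]
tool_rot: [0.488, 0.511, -0.498, 0.503]
force: [-0.4, 0.9, -0.8]
finger_gap: 0.14
```

step_arm(commands=[[0.001,0,0,0],[0.001,0,0,0]])

```text
t: 19.97
tcp_pos: [0.5799, 0.0274, 0.0569]
tool_rot: [0.488, 0.511, -0.498, 0.503]
force: [0.9, 0.6, -1.7]
finger_gap: 0.137
```

```bash
python3 -c "
from h import *
to(0.5812,0.0285,0.065,-88.4)
s=optics.snapshot('scene')[:,:,::-1]
cv2.imwrite('pics/s18.png',s)
crop('scene','s18c.png',345,205,405,265,12,s)"
```

```text
shift [-0.0082  0.0012 -0.001 ] turn 0.0001 cur yaw -88.39 tcp [0.5799 0.0274 0.0569] F [ 0.95  0.64 -1.72] t 19.97 gap 11.66
```

View pics/s18c.png

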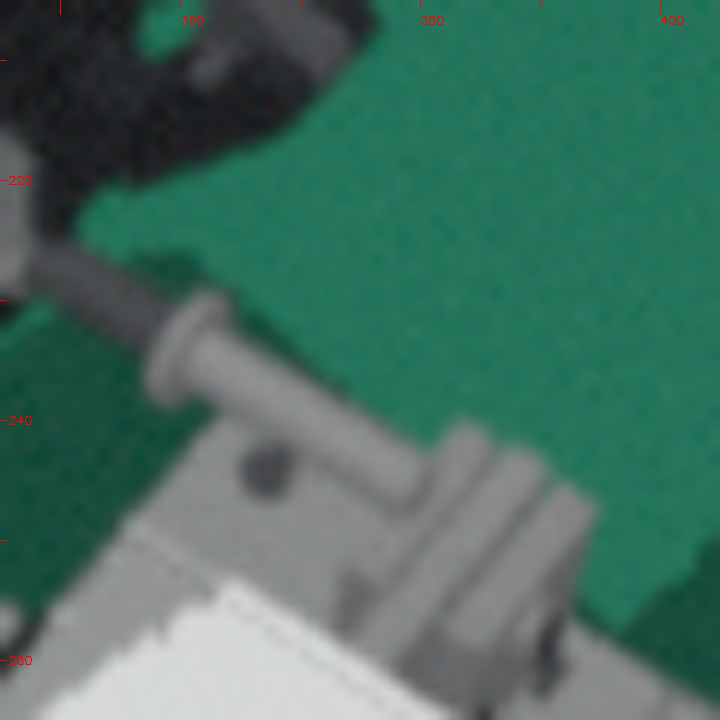

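```bash
python3 -c "
from h import *
s=telemetry.sense();c=s['tcp_pos']; u=np.array([-.028,.9996,0])
for dz in (16,19.5,24.5): print(dz,proj('scene',c+u*.0915+[0,0,dz/1e3]).round(1))
for z in (.070,.0755,.081): print(z,'nose',atz('scene',377.5,246.7,z).round(4))
o=np.array([.5784,.128,0])
for px in ((383-1.7,239.7),(350/12+345-1.7,600/12+205)): 
  p=atz('scene',*px,.0755); d=p-o; print(p, 'dock',d[0]*np.cos(.028)+d[1]*np.sin(.028),-d[0]*np.sin(.028)+d[1]*np.cos(.028))
"

```

```text
16 [[379.1 247.1]]
19.5 [[379.3 246.3]]
24.5 [[379.5 245. ]]
0.07 nose [0.5769 0.115  0.07  ]
0.0755 nose [0.58   0.1165 0.0755]
0.081 nose [0.583 0.118 0.081]
[0.56139101 0.11275381 0.0755    ] dock -0.01742916278154017 -0.014764026155297608
[0.60218159 0.12001075 0.0755    ] dock 0.02354859906355045 -0.008651912500406384
```

step_arm(commands=[[-0.004,0,0,0],[-0.006,0,-0.002,0],[-0.006,0,-0.006,0],[-0.006,0,-0.006,0]])

```text
t: 20.35
tcp_pos: [0.58, 0.0342, 0.0633]
tool_rot: [0.488, 0.511, -0.498, 0.503]
force: [-0.9, -0.5, -1.6]
finger_gap: 0.138
```

step_arm(commands=[[0.002,0,0,0],[0.004,0,0,0],[0.004,0,0,0]])

```text
t: 20.6
tcp_pos: [0.5795, 0.0343, 0.0588]
tool_rot: [0.487, 0.512, -0.498, 0.503]
force: [0.9, 0.4, -1.3]
finger_gap: 0.139
```

step_arm(commands=[[0.001,0,0,0],[0.0015,0,0,0],[0.0015,0,0,0]])

```text
t: 20.85
tcp_pos: [0.5795, 0.0342, 0.0572]
tool_rot: [0.488, 0.512, -0.498, 0.503]
force: [0.2, -0.5, -1.4]
finger_gap: 0.139
```

step_arm(commands=[[0.001,0,0,0],[0.001,0,0,0]])

```text
t: 21.02
tcp_pos: [0.5796, 0.0341, 0.0562]
tool_rot: [0.488, 0.511, -0.498, 0.503]
force: [-0.1, -0.8, 0.3]
finger_gap: 0.138
```

step_arm(commands=[[0.001,0,0,0],[0.001,0,0,0]])

```text
t: 21.18
tcp_pos: [0.5797, 0.034, 0.0554]
tool_rot: [0.488, 0.511, -0.498, 0.503]
force: [-0.5, -0.1, 1.3]
finger_gap: 0.136
```

step_arm(commands=[[0.001,0,0,0],[0.001,0,0,0]])

```text
t: 21.35
tcp_pos: [0.5798, 0.0339, 0.0546]
tool_rot: [0.488, 0.511, -0.498, 0.503]
force: [-0.1, -1.6, 2.3]
finger_gap: 0.138
```

step_arm(commands=[[-0.003,0,0,0],[-0.003,0,0.003,0],[-0.003,0,0.003,0],[-0.001,0,0.003,0],[0,0,0.003,0],[0,0,0.003,0]])

```text
t: 21.85
tcp_pos: [0.5801, 0.0306, 0.0545]
tool_rot: [0.488, 0.511, -0.498, 0.503]
force: [0.7, -1.2, 0.1]
finger_gap: 0.143
```

```bash
python3 -c "
from h import *
to(0.5812,0.0285,0.065,-88.4)
s=optics.snapshot('scene')[:,:,::-1]
cv2.imwrite('pics/s19.png',s)
crop('scene','s19c.png',360,225,405,270,15,s)"
```

```text
shift [-0.0105  0.0008  0.0021] turn -0.0 cur yaw -88.4 tcp [0.5801 0.0306 0.0545] F [ 0.71 -1.23  0.06] t 21.85 gap 12.21
```

View pics/s19c.png

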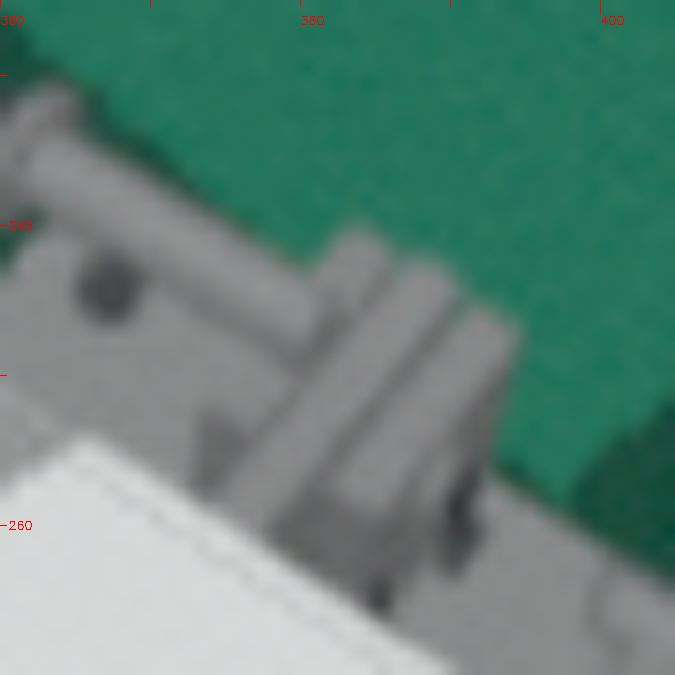

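step_arm(commands=[[0.001,0,0,0],[0.001,0,0,0],[0.001,0,0,0]])

```text
t: 22.15
tcp_pos: [0.5803, 0.0305, 0.0537]
tool_rot: [0.488, 0.511, -0.498, 0.503]
force: [0.4, -0.6, 1.7]
finger_gap: 0.145
```

step_arm(commands=[[0.001,0,0,0],[0.001,0,0,0],[0.001,0,0,0]])

```text
t: 22.4
tcp_pos: [0.5804, 0.0304, 0.0529]
tool_rot: [0.488, 0.511, -0.498, 0.503]
force: [0.1, -1.7, 3.5]
finger_gap: 0.137
```

step_arm(commands=[[-0.006,0,0,0],[-0.008,-0.01,0,0],[-0.008,-0.025,0,0],[-0.006,-0.032,0,0],[0.005,-0.032,0,0],[0.014,-0.032,0,0],[0.015,-0.032,0,0],[0.015,-0.032,0,0]])

```text
t: 23.07
tcp_pos: [0.548, 0.0295, 0.0371]
tool_rot: [0.488, 0.511, -0.498, 0.503]
force: [0.2, 0.4, -1.9]
finger_gap: 0.14
```

step_arm(commands=[[0,0.001,0,0],[0,0.002,0,0],[0,0.003,0,0],[0,0.003,0,0]])

```text
t: 23.4
tcp_pos: [0.5518, 0.0295, 0.0373]
tool_rot: [0.488, 0.511, -0.498, 0.503]
force: [-0.2, 0.5, -0.9]
finger_gap: 0.134
```

step_arm(commands=[[0,0.001,0,0],[0,0.002,0,0],[0,0.002,0,0]])

```text
t: 23.65
tcp_pos: [0.554, 0.0295, 0.0374]
tool_rot: [0.488, 0.511, -0.498, 0.503]
force: [-0.2, -1.0, -1.4]
finger_gap: 0.141
```

step_arm(commands=[[0,0.001,0,0],[0,0.002,0,0],[0,0.002,0,0]])

```text
t: 23.9
tcp_pos: [0.5548, 0.0295, 0.0372]
tool_rot: [0.487, 0.512, -0.498, 0.503]
force: [-3.2, -0.5, -1.5]
finger_gap: 0.138
```

step_arm(commands=[[0,0.001,0,0],[0,0.001,0,0],[0,0.001,0,0]])

```text
t: 24.15
tcp_pos: [0.555, 0.0295, 0.037]
tool_rot: [0.486, 0.512, -0.499, 0.502]
force: [-3.2, -1.8, -0.3]
finger_gap: 0.14
```

step_arm(commands=[[0,-0.005,0,0],[0,-0.005,0.01,0],[0,-0.004,0.022,0],[0,0.01,0.022,0],[0.001,0.022,0.022,0],[0.001,0.024,0.022,0],[0.001,0.024,0.022,0],[0.001,0.024,0.022,0]])

```text
t: 24.82
tcp_pos: [0.5792, 0.0077, 0.0354]
tool_rot: [0.486, 0.512, -0.499, 0.502]
force: [-0.2, -0.2, -1.4]
finger_gap: 0.134
```

```bash
python3 -c "
from h import *
to(0.579,0.0095,0.0352,-88.4)
s=optics.snapshot('scene')[:,:,::-1]
print(R.from_quat(telemetry.sense()['tool_rot']).as_matrix().round(4))
cv2.imwrite('pics/s20.png',s)
crop('scene','s20c.png',345,215,400,270,13,s)"
```

```text
shift [ 0.0002 -0.0001 -0.0018] turn 0.0011 cur yaw -88.34 tcp [0.5792 0.0077 0.0354] F [-0.16 -0.22 -1.42] t 24.82 gap 11.48
[[-0.0236  0.9993  0.0292]
 [-0.0026  0.0292 -0.9996]
 [-0.9997 -0.0237  0.002 ]]
```

View pics/s20c.png

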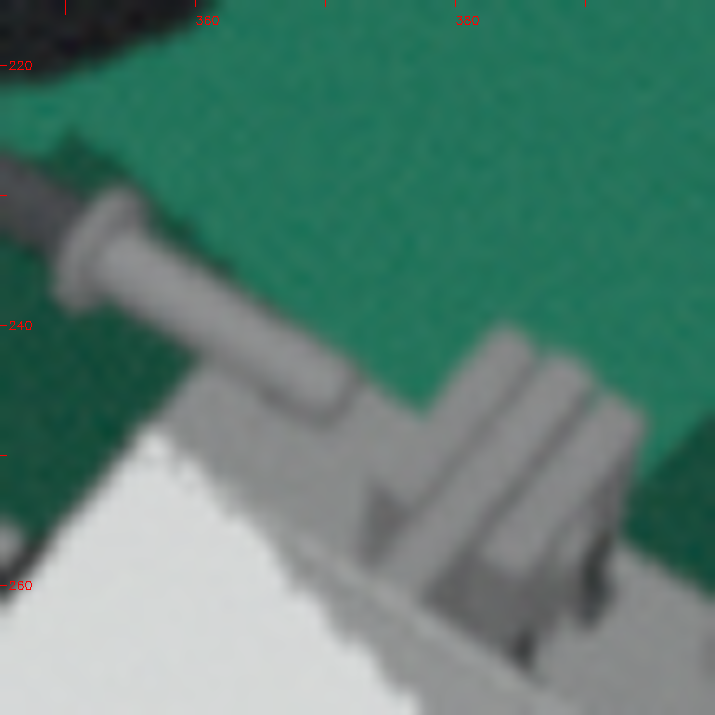

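step_arm(commands=[[0,0,-0.003,0],[0,0,-0.006,0],[0,0,-0.008,0],[0,0,-0.008,0]])

```text
t: 25.2
tcp_pos: [0.5781, 0.0166, 0.0354]
tool_rot: [0.486, 0.513, -0.499, 0.502]
force: [0.4, -0.1, -1.9]
finger_gap: 0.141
```

step_arm(commands=[[0,0,-0.001,0],[0,0,-0.002,0],[0,0,-0.003,0],[0,0,-0.003,0]])

```text
t: 25.53
tcp_pos: [0.578, 0.0199, 0.0354]
tool_rot: [0.486, 0.513, -0.499, 0.502]
force: [0.3, 0.0, -1.9]
finger_gap: 0.139
```

step_arm(commands=[[0,0,-0.001,0],[0,0,-0.002,0],[0,0,-0.002,0]])

```text
t: 25.78
tcp_pos: [0.5778, 0.0221, 0.0353]
tool_rot: [0.486, 0.513, -0.499, 0.502]
force: [0.7, 0.5, -0.6]
finger_gap: 0.14
```

step_arm(commands=[[0,0.0008,-0.001,0],[0,0.0008,-0.002,0],[0,0.0008,-0.002,0]])

```text
t: 26.03
tcp_pos: [0.5786, 0.0243, 0.0353]
tool_rot: [0.486, 0.513, -0.499, 0.502]
force: [-0.6, 0.9, -1.6]
finger_gap: 0.138
```

step_arm(commands=[[0,0,-0.001,0],[0,0,-0.002,0],[0,0,-0.002,0]])

```text
t: 26.28
tcp_pos: [0.5784, 0.0265, 0.0353]
tool_rot: [0.486, 0.513, -0.499, 0.502]
force: [0.1, 0.1, -0.8]
finger_gap: 0.135
```

step_arm(commands=[[0,0,-0.001,0],[0,0,-0.002,0],[0,0,-0.002,0]])

```text
t: 26.53
tcp_pos: [0.5783, 0.0287, 0.0353]
tool_rot: [0.486, 0.513, -0.499, 0.502]
force: [-0.2, -0.2, -1.0]
finger_gap: 0.136
```

step_arm(commands=[[0,0,-0.001,0],[0,0,-0.002,0],[0,0,-0.002,0]])

```text
t: 26.78
tcp_pos: [0.5783, 0.0309, 0.0354]
tool_rot: [0.486, 0.513, -0.499, 0.502]
force: [-0.6, 0.1, -0.9]
finger_gap: 0.135
```

step_arm(commands=[[0,0,-0.001,0],[0,0,-0.002,0],[0,0,-0.002,0]])

```text
t: 27.03
tcp_pos: [0.5781, 0.0331, 0.0354]
tool_rot: [0.486, 0.513, -0.499, 0.502]
force: [0.3, -1.2, 0.4]
finger_gap: 0.139
```

step_arm(commands=[[0,0,-0.001,0],[0,0,-0.002,0],[0,0,-0.002,0]])

```text
t: 27.28
tcp_pos: [0.578, 0.0353, 0.0354]
tool_rot: [0.486, 0.513, -0.499, 0.502]
force: [-0.7, -0.1, -1.2]
finger_gap: 0.141
```

```bash
python3 -c "
from h import *
to(0.579,0.0095,0.0352,-88.4)
s=optics.snapshot('scene')[:,:,::-1]
cv2.imwrite('pics/s21.png',s)
crop('scene','s21c.png',345,215,400,270,13,s)"
```

```text
shift [0.0002 0.0002 0.0258] turn 0.0031 cur yaw -88.22 tcp [0.578  0.0353 0.0354] F [-0.72 -0.06 -1.22] t 27.28 gap 12.04
```

View pics/s21c.png

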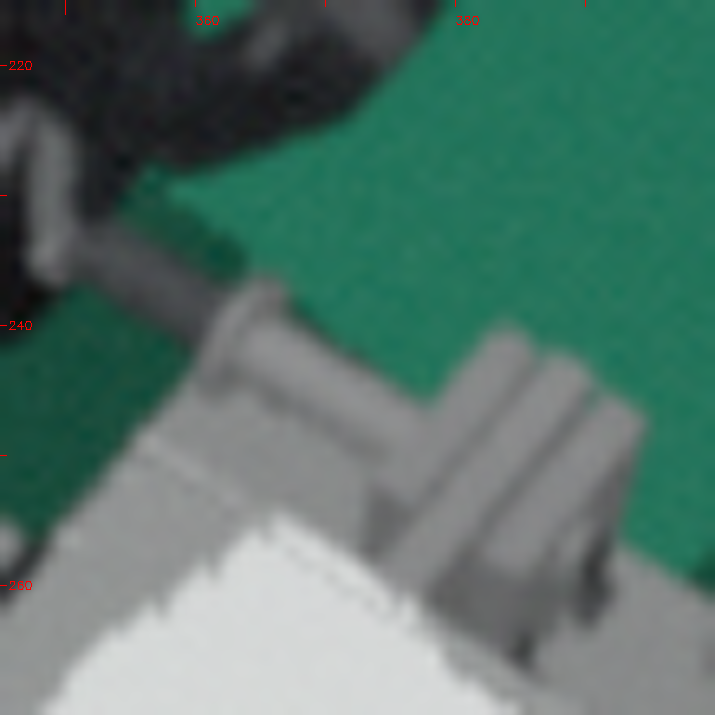

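step_arm(commands=[[0,0.0003,-0.001,0],[0,0.0003,-0.002,0],[0,0.0003,-0.003,0],[0,0.0003,-0.003,0]])

```text
t: 27.67
tcp_pos: [0.578, 0.0385, 0.0354]
tool_rot: [0.486, 0.514, -0.499, 0.502]
force: [-1.2, -0.5, 0.0]
finger_gap: 0.139
```

step_arm(commands=[[0,0,-0.001,0],[0,0,-0.002,0],[0,0,-0.003,0],[0,0,-0.003,0]])

```text
t: 28.0
tcp_pos: [0.578, 0.0417, 0.0354]
tool_rot: [0.486, 0.514, -0.499, 0.502]
force: [-1.5, -0.6, -0.1]
finger_gap: 0.143
```

step_arm(commands=[[0,0,-0.001,0],[0,0,-0.002,0],[0,0,-0.003,0],[0,0,-0.003,0]])

```text
t: 28.33
tcp_pos: [0.5779, 0.0449, 0.0355]
tool_rot: [0.486, 0.514, -0.499, 0.502]
force: [0.2, -0.2, 0.8]
finger_gap: 0.141
```

step_arm(commands=[[-0.0007,0,0,0],[-0.0007,0,-0.001,0],[-0.0007,0,-0.002,0],[-0.0007,0,-0.002,0]])

```text
t: 28.67
tcp_pos: [0.5778, 0.0472, 0.0361]
tool_rot: [0.486, 0.514, -0.498, 0.502]
force: [-0.8, -0.3, -1.3]
finger_gap: 0.142
```

step_arm(commands=[[0,0,-0.001,0],[0,0,-0.002,0],[0,0,-0.002,0]])

```text
t: 28.92
tcp_pos: [0.5777, 0.0494, 0.0361]
tool_rot: [0.486, 0.514, -0.498, 0.502]
force: [-1.6, -0.2, -0.3]
finger_gap: 0.142
```

step_arm(commands=[[0,0,-0.001,0],[0,0,-0.002,0],[0,0,-0.002,0]])

```text
t: 29.17
tcp_pos: [0.5777, 0.0516, 0.0361]
tool_rot: [0.486, 0.514, -0.498, 0.502]
force: [-1.0, -1.0, -0.3]
finger_gap: 0.143
```

step_arm(commands=[[0,0,-0.001,0],[0,0,-0.002,0],[0,0,-0.003,0],[0,0,-0.003,0]])

```text
t: 29.5
tcp_pos: [0.5775, 0.0546, 0.0362]
tool_rot: [0.486, 0.514, -0.498, 0.502]
force: [-1.7, -1.2, 0.8]
finger_gap: 0.138
```

step_arm(commands=[[0,0,-0.001,0],[0,0,-0.002,0],[0,0,-0.003,0],[0,0,-0.003,0]])

```text
t: 29.83
tcp_pos: [0.5775, 0.0578, 0.0363]
tool_rot: [0.486, 0.514, -0.498, 0.502]
force: [-0.4, -2.0, 0.4]
finger_gap: 0.136
```

step_arm(commands=[[0,0,-0.001,0],[0,0,-0.002,0],[0,0,-0.003,0],[0,0,-0.003,0]])

```text
t: 30.17
tcp_pos: [0.5773, 0.0609, 0.0363]
tool_rot: [0.485, 0.514, -0.498, 0.502]
force: [-1.0, -2.7, 1.8]
finger_gap: 0.138
```

```bash
python3 -c "
from h import *
to(0.579,0.0095,0.0352,-88.4)
s=optics.snapshot('scene')[:,:,::-1]
cv2.imwrite('pics/s22.png',s)
crop('scene','s22c.png',345,215,405,270,13,s)"
```

```text
shift [0.0012 0.     0.0515] turn 0.0042 cur yaw -88.16 tcp [0.5773 0.0609 0.0363] F [-0.96 -2.69  1.84] t 30.17 gap 11.81
```

View pics/s22c.png

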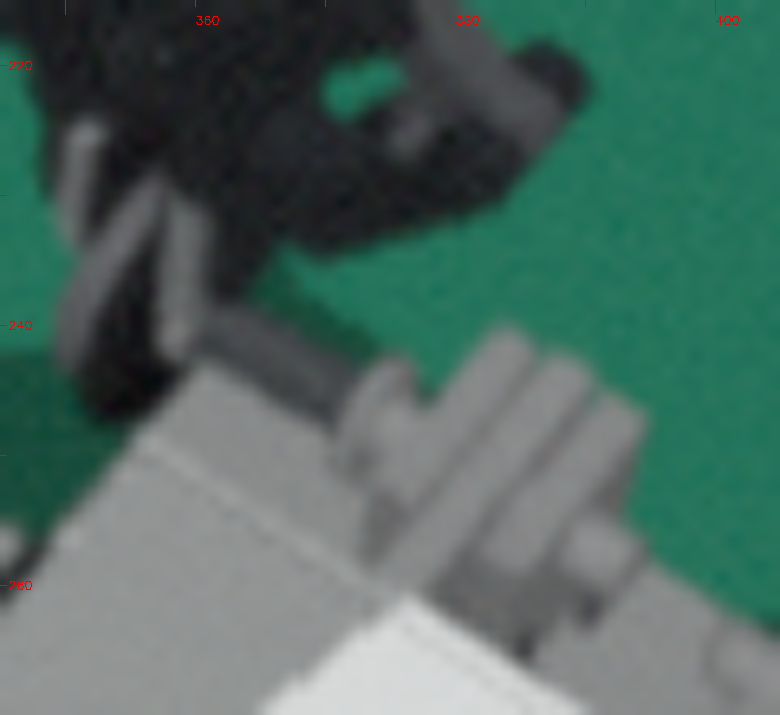

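step_arm(commands=[[-0.001,0,0,0],[-0.001,0,-0.001,0],[-0.001,0,-0.002,0],[-0.001,0,-0.002,0]])

```text
t: 30.55
tcp_pos: [0.5772, 0.0635, 0.0371]
tool_rot: [0.486, 0.514, -0.498, 0.502]
force: [-1.2, 0.5, -1.7]
finger_gap: 0.139
```

step_arm(commands=[[0,0,-0.001,0],[0,0,-0.002,0],[0,0,-0.003,0],[0,0,-0.003,0]])

```text
t: 30.88
tcp_pos: [0.5771, 0.0668, 0.037]
tool_rot: [0.486, 0.514, -0.498, 0.502]
force: [-1.0, -0.5, -0.6]
finger_gap: 0.143
```

step_arm(commands=[[0,0,-0.001,0],[0,0,-0.002,0],[0,0,-0.002,0]])

```text
t: 31.13
tcp_pos: [0.5771, 0.0685, 0.0372]
tool_rot: [0.485, 0.514, -0.498, 0.502]
force: [-1.0, -2.8, 0.0]
finger_gap: 0.136
```

step_arm(commands=[[0,0,-0.001,0],[0,0,-0.002,0],[0,0,-0.002,0]])

```text
t: 31.38
tcp_pos: [0.5772, 0.0687, 0.0374]
tool_rot: [0.484, 0.514, -0.499, 0.503]
force: [-0.8, -8.4, 0.4]
finger_gap: 0.14
```

step_arm(commands=[[0,0,-0.001,0],[0,0,-0.0015,0],[0,0,-0.0015,0]])

```text
t: 31.63
tcp_pos: [0.5772, 0.0686, 0.0376]
tool_rot: [0.483, 0.513, -0.499, 0.504]
force: [-0.6, -7.2, 0.6]
finger_gap: 0.139
```

```bash
python3 -c "
from h import *
to(0.579,0.0095,0.0352,-88.4)
s=optics.snapshot('scene')[:,:,::-1]
cv2.imwrite('pics/s23.png',s)
crop('scene','s23c.png',345,215,405,270,13,s)"
```

```text
shift [ 0.0027 -0.0002  0.0591] turn 0.0072 cur yaw -87.99 tcp [0.5772 0.0686 0.0376] F [-0.58 -7.17  0.6 ] t 31.63 gap 11.84
```

View pics/s23c.png

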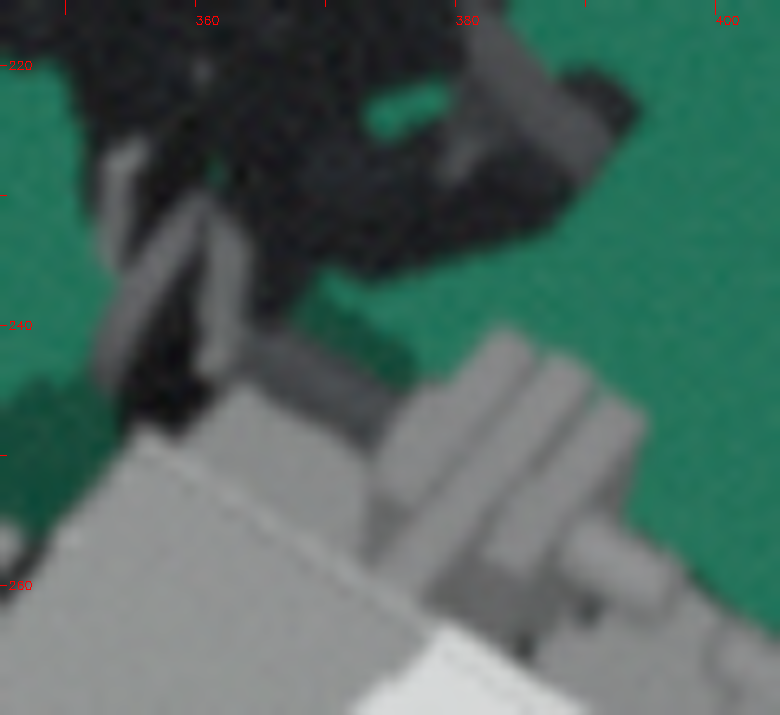

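step_arm(commands=[[0,0,-0.002,0],[0,0,-0.004,0],[0,0,-0.004,0]])

```text
t: 31.93
tcp_pos: [0.5774, 0.0688, 0.0381]
tool_rot: [0.481, 0.512, -0.5, 0.506]
force: [-2.0, -13.7, 1.8]
finger_gap: 0.138
```

step_arm(commands=[[0,0,-0.002,0],[0,0,-0.001,0],[0,0,0,0],[0,0,0,0],[0,0,0,0]], jaw=0.036)

```text
t: 32.35
tcp_pos: [0.5775, 0.0695, 0.0381]
tool_rot: [0.481, 0.512, -0.499, 0.506]
force: [-0.2, 0.2, -0.0]
finger_gap: 0.422
```

```bash
python3 -c "
from h import *
to(0.579,0.0095,0.0352,-88.4)
s=optics.snapshot('scene')[:,:,::-1]
cv2.imwrite('pics/s24.png',s)
crop('scene','s24c.png',345,215,405,270,13,s)"
```

```text
shift [ 0.0036 -0.0007  0.0599] turn 0.0102 cur yaw -87.81 tcp [0.5775 0.0695 0.0381] F [-0.17  0.25 -0.02] t 32.35 gap 36.04
```

View pics/s24c.png

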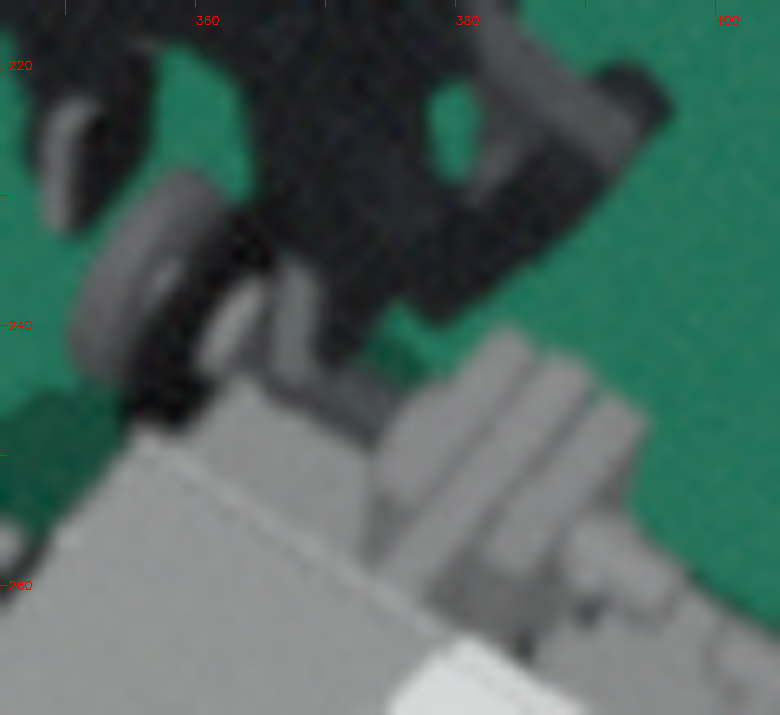

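step_arm(commands=[[-0.003,0,0,0],[-0.006,0,0,0],[-0.01,0,0,0],[-0.015,0,0,0],[-0.02,0,0,0],[-0.025,0,0,0]])

```text
t: 32.9
tcp_pos: [0.5783, 0.0697, 0.0638]
tool_rot: [0.481, 0.512, -0.499, 0.506]
force: [-0.8, 0.5, 0.5]
finger_gap: 0.424
```

step_arm(commands=[[-0.015,0,0,0],[-0.035,0,0,0],[-0.06,0,0.02,0],[-0.08,0,0.055,0],[-0.08,0,0.09,0],[-0.08,0,0.125,0],[-0.08,0,0.16,0],[-0.08,0,0.18,0]])

```text
t: 33.57
tcp_pos: [0.5876, -0.113, 0.1469]
tool_rot: [0.482, 0.511, -0.5, 0.507]
force: [0.2, 1.0, 0.7]
finger_gap: 0.419
```

```bash
python3 -c "
from h import *
to(0.579,0.0095,0.0352,-88.4)
s=optics.snapshot('scene')[:,:,::-1];t=optics.snapshot('top')[:,:,::-1]
cv2.imwrite('pics/s25.png',s);cv2.imwrite('pics/t25.png',t)
crop('scene','s25c.png',335,215,410,275,10,s)
crop('top','t25c.png',200,160,300,230,7,t)"
```

```text
shift [ 0.1101 -0.0017 -0.1242] turn 0.0084 cur yaw -87.92 tcp [ 0.5876 -0.113   0.1469] F [0.21 1.04 0.68] t 33.57 gap 35.76
```

View pics/s25c.png

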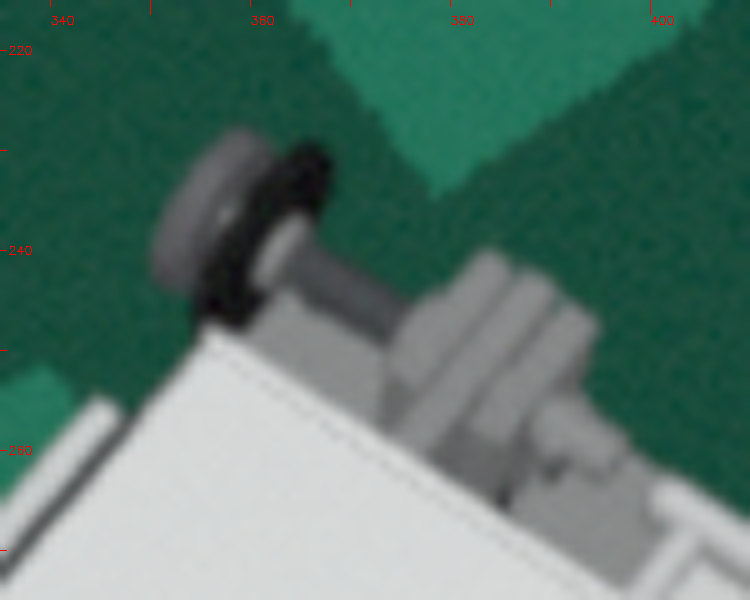

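View pics/t25c.png

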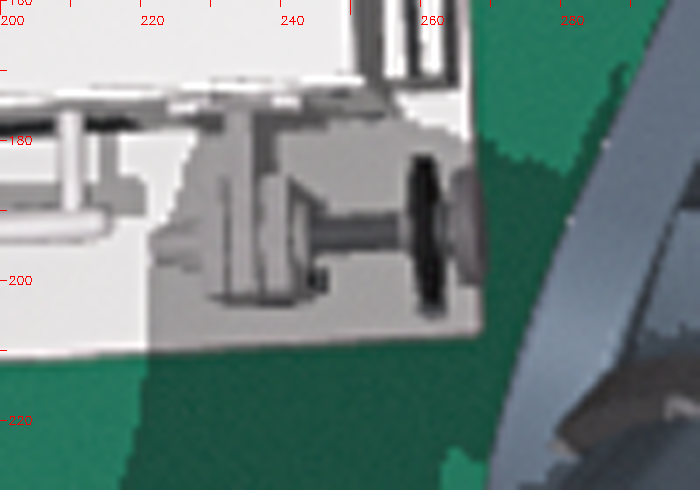

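View pics/s25.png

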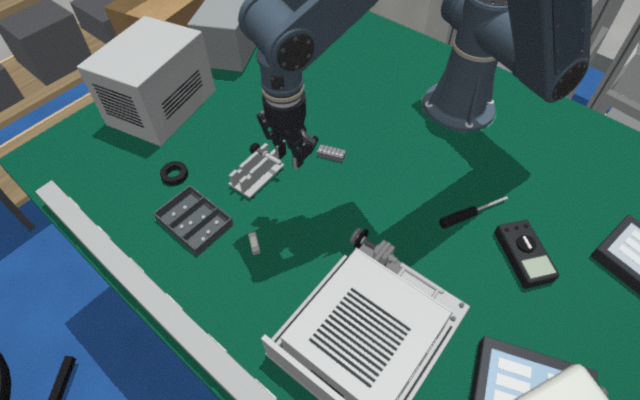

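```bash
python3 -c "
from h import *
s15=cv2.imread('pics/s15.png');s25=cv2.imread('pics/s25.png')
a=cv2.cvtColor(s15[280:380,310:400],6).astype(np.float32);b=cv2.cvtColor(s25[280:380,310:400],6).astype(np.float32)
print(cv2.phaseCorrelate(a,b))
print(manip.sign_off())"
```

```text
((-0.011308582612073792, -0.005874390068008495), 1.003131984922621)
the job is handed in; nothing more can be done
None
```

The module is home, the ball-lock pin is seated and locked in the plates, and the job is handed in. It took about 33.6 s of the 72 s allowed.

**What I did**
- **Module:** I pushed it by its handle. It slid at about 4 N, then stopped dead; I ended the push at about 10 N.
- **Pin:** I gripped it between flange and button, so the button was held in, and lifted it out of the rack.
- **Finding the hole:** I touched the pin lightly on the near plate's top and front edge, at about 5 N or less.
- **Insertion:** The pin went through both plates and the tongue with about 3 N or less of resistance. I pressed the shoulder on at about 14 N and then let go.

**Last checks**
- **Shoulder:** Both camera views show the collar against the near plate and the nose out beyond the far plate.
- **Button:** It stands out from the flange. I did not see the balls themselves; the button being out is my evidence that they are locked.
- **Module:** Its image had not moved (0.01 px) since before the pin went in.
- **Spare pin:** It is still in the rack.
- **Arm:** It was clear, and the force reading was near zero.

**What disagreed or went wrong**
- **Tool height:** The shut fingertips were about 30 mm above the reported TCP. My first pass went over the handle and touched it with about 4 N downward. I confirmed the offset by touching the table.
- **Table touch:** That touch reached about 32 N, higher than I intended but under the 40 N limit.
- **Grip opening:** It read about 12 mm where the fully pressed button should give 15 mm.
- **Cameras:** The scene camera was off by about 1.7 px sideways, so I relied on touch for the final position.

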